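# Make up two counter orders

### The job

Make up the two customers' orders. In the middle of the green tray stack the brown carton, then the white carton centred on it with their long sides lined up, then the grey pipe coupling standing in the middle of the white carton; in the middle of the yellow tray lay the roll of blue tape flat and stand the steel pipe stub upright on the tray inside the roll's hole. Leave the brown coupling, the hex nipple and the red-handled ball valve standing where they are.

Things in the scene. Friction and masses are not known exactly. Their poses are not given: they have to be found in the camera images.
- green_tray: Shallow square green plastic order tray, fixed to the counter, 150 x 150 mm, floor 4 mm thick, rim 4 mm thick and 11 mm high, a white paper slip on its front edge. Origin: centre of its underside; z up, front edge at -x. Target of the carton stack. The two trays change places between starts.
- yellow_tray: Same tray in yellow, fixed to the counter: 150 x 150 mm, floor 4 mm thick, rim 11 mm high. Origin: centre of its underside; z up. Target of the tape roll and pipe stub. Carry loads clear of the fixed grey drawer cabinet, 245 mm high, that stands from x = 0.55 m back at y below -0.39 m.
- brown_carton: Closed brown cardboard carton, loose, 81 (x) x 63 (y) x 50 (z) mm, about 0.2 kg. Origin: centre of its underside; x along its long side, z up. Grasp across the 63 mm side.
- white_carton: Closed white cardboard carton, loose, 71 (x) x 57 (y) x 62 (z) mm, about 0.2 kg. Origin: centre of its underside; x along its long side, z up. Grasp across the 57 mm side.
- grey_coupling: Grey round pipe coupling (short sleeve with a collar at each end), loose, standing on end, 40 mm diameter, 45 mm high, 0.16 kg. Origin: centre of its underside; z up.
- tape: Roll of blue masking tape lying flat, loose, 98 mm outside diameter, clear hole 69 mm, 36 mm high, 0.12 kg. Origin: centre of the roll at its underside; z up. Its wall is 14 mm thick (mid-wall 42 mm from the centre); pinch the wall with one finger in the hole.
- pipe_stub: Short straight piece of bare steel pipe with a threaded top end, loose, standing on end, 27 mm diameter, 100 mm high, 0.14 kg. Origin: centre of its underside; z up.
- brown_coupling: Bystander: brown (bronze-coloured) pipe coupling of the same shape as the grey one, loose, standing on end, 40 mm diameter, 45 mm high. Origin: centre of its underside.
- hex_nipple: Bystander: small brass-coloured threaded hex nipple, loose, standing on end, 27 x 30 x 42 mm high. Origin: centre of its underside.
- ball_valve: Bystander: small brass ball valve with an upright red handle, loose, standing, 67 x 40 x 132 mm high, between a fixed red case (x 0.575 to 0.75, y -0.125 to 0.125 m, 48 mm high, its open lid up to 0.2 m high at the back) and a fixed wooden valve stand (x from 0.55, y 0.24 to 0.44 m) whose upright yellow lever is 245 mm high: carry loads clear of them. Origin: centre of its underside.
Mind the look-alikes: they are no part of the job. What is shaped like the grey_coupling but turquoise is not meant.

How it is judged:
By the outcome, as a careful person would: the job done as asked, in the order asked, and still so for the second after the job is handed in, with the robot touching nothing.
It also fails if it takes over 131 s, if anything falls off the work surface, if the arm or the gripper's body presses on something with over 40 N, if the wrist force passes 120 N, or if a joint passes its speed limit or range.

### The arm

A 7-joint arm with a two-finger parallel gripper is mounted at the origin on a cart in front of the work surface, level with it; the furniture and walls round the work are solid. World frame = base frame: x ahead of the robot, y to its left, z up, the work surface at z = 0. Lengths are in m, angles in rad, forces in N, time in s.
With the tool pointing down it reaches from about 0.35 to 0.9 m from the base axis. Payload 8.1 kg.
Tool frame: the origin (TCP) lies at the very end of the fingers, on their centre line; the grasp point (between the pads) lies 19 mm behind it (bot.tcp_to_grasp is the distance from the TCP to the grasp point, in m); z points along the fingers, y is the line along which they close (so a half turn about z gives the same grasp; the last joint's range is limited). The gripper opens to 85 mm and grips with 20 to 120 N. Pads are 22 mm wide; open, the fingers measure 114 mm over their backs; the gripper's body (76 mm by 85 mm) begins 54 mm behind the grasp point. The pads swing forward as they close: fully open they stand 13 mm farther back than shut.
Start: joints at [-1.335, 0.434, 0.025, 1.573, -0.012, 1.134, -0.075], TCP at [0.208, 0.589, 0.203] pointing down, gripper open.
Joint ranges: [-2.62, 2.62], [-0.44, 2.09], [-1.27, 1.32], [0.08, 2.57], [-1.32, 4.46], [0.12, 2], [-2.74, 2.74]. Speed limits (rad/s): [2.22, 2.22, 3.01, 3.01, 3.14, 3.14, 3.14].

### API

Orientations are given as a rotation vector (axis times angle).
In Python, from cell import status, imaging, job, bot gives the robot as it stands. The module is installed in compiled form; this text tells all that it offers.
- The arm moves only by the tool apply_moves, never from a script. Its argument "moves" is a list of rows, each a list of 7 numbers: the turn, a rotation vector about the tool's x, y, z in rad, then the shift along the tool's x, y, z in mm, then the opening, from 0 (shut) to 1 (fully open). In form: [[ax, ay, az, tx, ty, tz, gripper], ...]. A call has 1 to 5 rows; each row is the pose to reach, as a shift and turn from the pose commanded when the call began, along the tool's axes at that moment; what a row does not reach only later rows make up. A row lasts 1/8 s, in which the tool goes at most 62.5 mm and 10.7 degrees, less where a joint would pass 70% of its speed; a pose out of reach is approached as far as the arm can. A call with a gripper value outside its range is refused whole. The fingers move at their own pace and stop on an object; "grip_force" is the grip in N (left out, the last holds). Time passes only in rows, so rows that repeat a pose let the fingers close. It gives the time, the measured TCP pose, the force, the opening and the grip force at its end, in the units of the state.
- status.read_state(): the state, without advancing time (a new reading comes with each control period).
- imaging.capture(name): name is "side" or "top" or "wrist"; returns the picture (400x640x3 uint8, blue, green, red); there is no depth.
- imaging.camera_params(name): a dict with "fx", "fy", "cx", "cy" (pixels), "rvec" (rotation vector, rad) and "tvec" (3), from world to camera coordinates, as OpenCV has them. Camera axes: x right, y down, z forward; pixel columns grow to the right and rows downward; lengths in m; the calibration is good to about 2 mm. A picture is of the moment at which its call begins: read the wrist's pose just before it. camera_params takes no time and is no camera call; for the wrist camera it gives the pose at the moment of the call.
- job.job_done(): hands the job in; it is judged then, once.
The state is a dict: "t": time; "q": joint angles; "dq": joint speeds; "effort": joint torques, N m; "tool_pos": TCP position; "orientation": TCP orientation; "wrist_force": force on the tool from outside, world axes, zero at the start; "moment": the same for the moment, N m; "finger_gap": finger opening in m; "finger_force": force on a finger pad.
Only numpy, scipy, OpenCV 4.12 (cv2) and the standard library are available. Lean on these libraries where they do the work, as an engineer would, in place of code of your own. Each camera call takes 0.05 s, during which the arm holds its last target. There are 200 camera calls.

## Working session

There is one attempt and no reset: what is moved stays moved. The work goes in short steps, Python scripts to look and compute and a tool call to move; the robot and the scene stay as the last step left them, time stands still between calls to the robot, and variables do not carry over. Pictures are saved under pics/ and viewed, at most 14 in all, crops included, and the job is handed in when it is done.

Besides the shell and the picture viewer there is one more tool, called after "Request:" as name(argument=value, ...), one argument or row to a line, values as JSON. apply_moves: Moves the arm, as the interface text tells. Its arguments: {"type":"object","properties":{"moves":{"type":"array"},"grip_force":{"type":"number"}},"required":["moves"]}

```bash
mkdir -p pics; ls
cat > h.py <<'E'
import numpy as np, cv2
from scipy.spatial.transform import Rotation as R
from cell import status, imaging, job, bot
def cam(n):
    p=imaging.camera_params(n); K=np.array([[p['fx'],0,p['cx']],[0,p['fy'],p['cy']],[0,0,1]])
    return K,R.from_rotvec(np.ravel(p['rvec'])).as_matrix(),np.ravel(p['tvec'])
def ray(c,u,v,z):
    K,M,t=c; o=-M.T@t; d=M.T@np.linalg.inv(K)@[u,v,1]
    return o+d*(z-o[2])/d[2]
def proj(c,P):
    K,M,t=c; x=K@(M@np.asarray(P)+t); return x[:2]/x[2]
E
python3 - <<'E'
from h import *
for n in('top','side','wrist'):
    c=cam(n); im=imaging.capture(n); cv2.imwrite(f'pics/{n}0.png',im); print(n,c[0][0,0],-c[1].T@c[2],c[1][2])
s=status.read_state();print({k:np.round(v,3) for k,v in s.items()},bot.tcp_to_grasp)
E
```

```text
pics
top 371.0720762768213 [0.4485941  0.02842535 1.03237056] [ 0.08402964 -0.02241905 -0.99621102]
side 460.16388803647806 [1.58783137 0.31359813 0.83596135] [-0.77468836 -0.20939628 -0.59666669]
wrist 300.3231976119085 [0.13727166 0.61566226 0.37321314] [ 0.28052139 -0.10030168 -0.95459275]
{'t': np.float64(0.15), 'q': array([-1.335,  0.435,  0.025,  1.574, -0.012,  1.134, -0.075]), 'dq': array([ 0.   , -0.003,  0.001, -0.004,  0.001, -0.001,  0.001]), 'effort': array([ 3.0000e-03, -6.7088e+01,  1.0270e+00, -3.1645e+01,  1.6000e-02,
        9.0000e-03, -0.0000e+00]), 'tool_pos': array([0.208, 0.589, 0.203]), 'orientation': array([-5.300e-01, -3.097e+00,  2.000e-03]), 'wrist_force': array([ 0.596, -0.653,  0.726]), 'moment': array([ 0.   , -0.05 , -0.057]), 'finger_force': np.float64(0.0), 'finger_gap': np.float64(0.085)} 0.0187
```

View pics/top0.png

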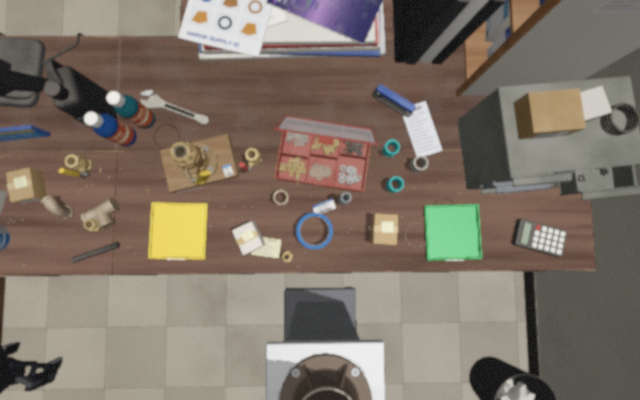

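View pics/side0.png

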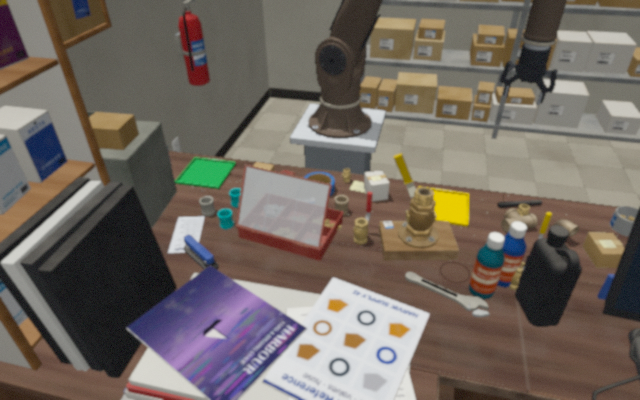

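Top view: green tray (453,232), yellow tray (178,231), brown carton (385,229), white carton (247,237), tape (314,231). Coupling candidates are (420,163), (280,198), turquoise (392,147) and (397,184). The stub could be (346,198). The hex nipple is at (287,257) and the valve at (252,155). I'll check these in a close crop.

Run:
```python
import cv2
im=cv2.imread('pics/top0.png')[135:275,230:440]
cv2.imwrite('pics/crop1.png',cv2.resize(im,None,fx=3.8,fy=3.8,interpolation=cv2.INTER_CUBIC))
s=cv2.imread('pics/side0.png')[150:260,180:400]
cv2.imwrite('pics/crop2.png',cv2.resize(s,None,fx=3.6,fy=3.6,interpolation=cv2.INTER_CUBIC))
```

```text
(no output)
```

View pics/crop1.png

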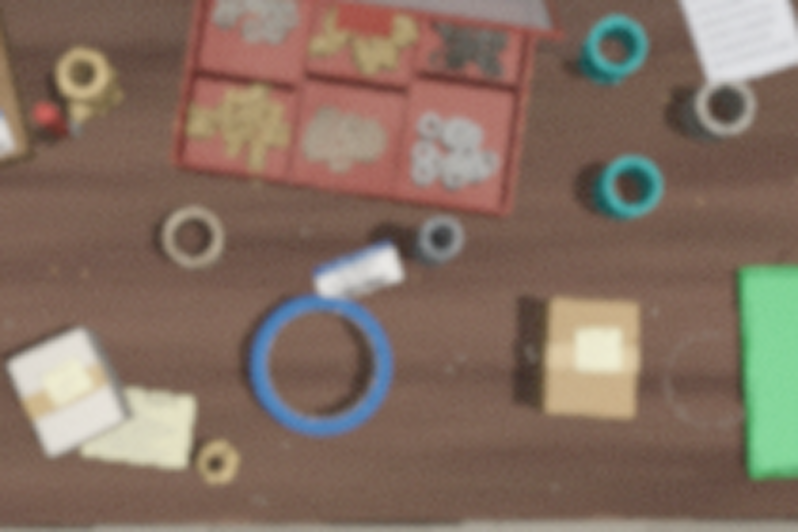

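View pics/crop2.png

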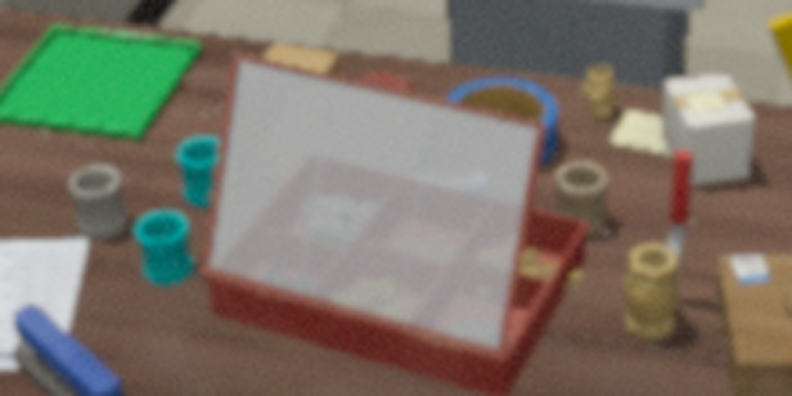

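The grey coupling is at (420,163): grey in both views, while the two beside it are turquoise. The one at (280,198) is brownish, so it's the bystander. The steel stub is the narrow grey pipe at (346,198). Next I'll measure positions.

```bash
cat > m.py <<'E'
from h import *
def big(m,x0,y0,x1,y1):
    r=np.zeros(m.shape,np.uint8); r[y0:y1,x0:x1]=m[y0:y1,x0:x1]*255
    r=cv2.morphologyEx(r,cv2.MORPH_CLOSE,np.ones((3,3)))
    cs,_=cv2.findContours(r,cv2.RETR_EXTERNAL,cv2.CHAIN_APPROX_NONE); return max(cs,key=cv2.contourArea)
def world(c,cnt,z): return np.array([ray(c,*p[0],z)[:2] for p in cnt],np.float32)
def rect(c,cnt,z):
    w=world(c,cnt,z)*1000; (x,y),(a,b),t=cv2.minAreaRect(w.astype(np.float32))
    if a<b: a,b,t=b,a,t+90
    return np.round([x,y,a,b,(t+90)%180-90],1)
def circ(c,cnt,z):
    w=world(c,cnt,z)*1000; (x,y),(a,b),t=cv2.fitEllipse(w); return np.round([x,y,a,b],1)
E
python3 - <<'E'
from m import *
c=cam('top'); im=cv2.imread('pics/top0.png'); h=cv2.cvtColor(im,cv2.COLOR_BGR2HSV).astype(int); H,S,V=h[...,0],h[...,1],h[...,2]
L={}
L['green']=(big((H>45)&(H<80)&(S>100),410,195,500,270),.011,rect)
L['yellow']=(big((H>20)&(H<35)&(S>150)&(V>120),135,190,220,270),.011,rect)
L['brown']=(big((V>130),355,205,405,252),.05,rect)
L['white']=(big((V>150)&(S<110),225,212,266,262),.062,rect)
L['tape']=(big((H>95)&(H<125)&(S>110),285,205,340,255),.036,circ)
L['grey']=(big((V>125)&(S<90),410,155,432,174),.045,circ)
L['stub']=(big((V>85)&(S<70),338,188,356,208),.1,circ)
for k,(q,z,f) in L.items(): print(k,f(c,q,z)); cv2.drawContours(im,[q],-1,(0,0,255),1)
for n,u,v,z in(('bc',280.5,197.5,.045),('hex',287.2,256.6,.042),('valvetop',252,155,.06),('label',325,206,0)): print(n,ray(c,u,v,z))
cv2.imwrite('pics/seg.png',cv2.resize(im[140:275,135:490],None,fx=2.25,fy=2.25,interpolation=cv2.INTER_NEAREST))
for u,v in((391,234),(419,171),(250,247),(240,245)): print(h[v,u])
E
```

```text
green [ 447.7 -355.8  151.   148.2  -89. ]
yellow [499.8 466.2  27.3   2.7   1.7]
brown [ 457.7 -168.3   89.9   77.7   -6.4]
white [426.3 188.1 102.2  72.4  26.4]
tape [454.1  26.9  92.2  94.7]
grey [ 637.2 -265.8   42.8   48.6]
stub [534.9 -53.3  31.   39.5]
bc [0.54228453 0.11491236 0.045     ]
hex [0.38571861 0.09739297 0.042     ]
valvetop [0.65435089 0.18897846 0.06      ]
label [ 0.52194596 -0.0050597   0.        ]
[ 19  77 202]
[15 46 99]
[ 19  12 229]
[ 20  33 209]
```

View pics/seg.png

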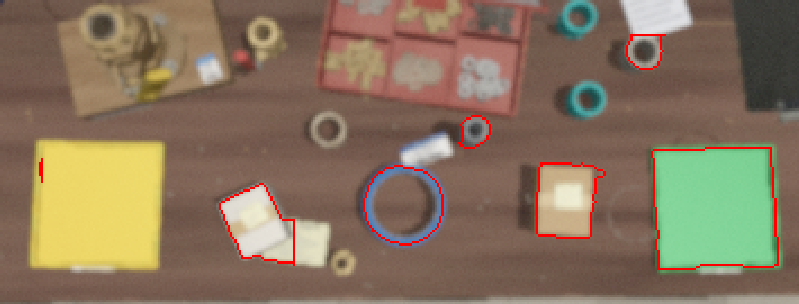

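Run:
```python
from m import *
c=cam('top'); im=cv2.imread('pics/top0.png'); h=cv2.cvtColor(im,cv2.COLOR_BGR2HSV).astype(int); H,S,V=h[...,0],h[...,1],h[...,2]
op=lambda m,k:cv2.morphologyEx(m.astype(np.uint8),cv2.MORPH_OPEN,np.ones((k,k)))>0
poly=np.zeros(V.shape,np.uint8); cv2.fillPoly(poly,[np.array([[225,215],[250,212],[268,242],[240,262],[225,240]])],1)
L={}
L['yellow']=(big((H>20)&(H<35)&(S>110),135,190,220,270),.011,rect)
L['brown']=(big(op(V>130,5),355,205,405,252),.05,rect)
L['white']=(big(op((V>165)&(poly>0),3),225,212,266,262),.062,rect)
L['tape']=(big((H>95)&(H<125)&(S>90),285,205,340,255),.036,circ)
L['grey']=(big(op((V>115)&(S<70),2),410,156,432,174),.045,circ)
L['stub']=(big(op((V>110)&(S<70),2),338,190,354,206),.1,circ)
L['bc']=(big((V>125),270,187,290,208),.045,circ)
for k,(q,z,f) in L.items(): print(k,f(c,q,z)); cv2.drawContours(im,[q],-1,(0,0,255),1)
cv2.imwrite('pics/seg2.png',cv2.resize(im[140:275,135:490],None,fx=2.25,fy=2.25,interpolation=cv2.INTER_NEAREST))
```

```text
yellow [457.4 397.6 157.  155.9  88.6]
brown [ 457.4 -164.2   86.9   69.1   -4.5]
white [436.5 192.6  78.   71.   27. ]
tape [453.8  26.4  93.6  96.8]
grey [ 634.4 -268.5   43.9   48.2]
stub [534.6 -58.5  28.9  32.8]
bc [544.6 114.5  40.8  45.7]
```

View pics/seg2.png

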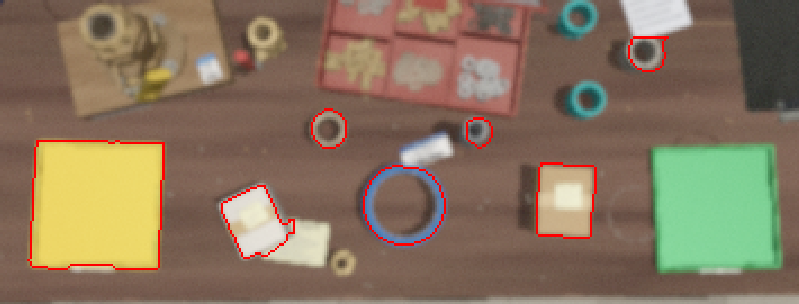

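```bash
cat > p.py <<'E'
import sys
from h import *
def plan(*wps):
    """wps: (x,y,z mm TCP, closing-line deg or None); prints rows relative to present pose"""
    s=status.read_state(); M=R.from_rotvec(s['orientation']).as_matrix(); p0=s['tool_pos']*1000
    yc=np.degrees(np.arctan2(M[1,1],M[0,1])); print('now',np.round(p0,1),'yaw',round(yc,1),'q',np.round(s['q'],2),'gap',round(float(s['finger_gap'])*1000,1),'t',round(float(s['t']),1))
    for x,y,z,yw in wps:
        if yw is None: yw=yc
        d=(yw-yc+90)%180-90
        a=np.radians(yc+d); Y=np.array([np.cos(a),np.sin(a),0]); Z=np.array([0,0,-1.]); T=np.column_stack([np.cross(Y,Z),Y,Z])
        print('to',(x,y,z,round(yc+d,1)),'turn',np.round(R.from_matrix(M.T@T).as_rotvec(),3),'shift',np.round(M.T@(np.array([x,y,z])-p0),1),'dist',round(float(np.linalg.norm(np.array([x,y,z])-p0))))
if __name__=='__main__': plan(*eval(sys.argv[1]))
E
python3 p.py '[(457,-165,200,86.5)]'
```

```text
now [207.6 589.1 202.5] yaw 70.6 q [-1.33  0.44  0.02  1.57 -0.01  1.13 -0.08] gap 85.0 t 0.1
to (457, -165, 200, np.float64(86.5)) turn [-0.001 -0.    -0.278] shift [-485.8 -628.3    3.3] dist 794
```

Request:
apply_moves(
  moves=[
    [0,0,-0.278,-486,-628,3,1],
    [0,0,-0.278,-486,-628,3,1],
    [0,0,-0.278,-486,-628,3,1],
    [0,0,-0.278,-486,-628,3,1],
    [0,0,-0.278,-486,-628,3,1],
  ],
)

```text
t: 0.78
tool_pos: [0.3064, 0.2908, 0.2019]
orientation: [0.096, 3.14, 0.0]
wrist_force: [1.2, -0.6, 0.9]
finger_gap: 0.0856
finger_force: 0.0
```

```bash
python3 p.py '[(457,-165,200,86.5)]'
```

```text
now [306.4 290.8 201.9] yaw 86.5 q [-0.94  0.1   0.06  2.04 -0.01  1.    0.63] gap 85.6 t 0.8
to (457, -165, 200, np.float64(86.5)) turn [0. 0. 0.] shift [-178.1 -445.7    1.8] dist 480
```

Request:
apply_moves(
  moves=[
    [0,0,0,-178,-446,2,1],
    [0,0,0,-178,-446,2,1],
    [0,0,0,-178,-446,2,1],
    [0,0,0,-178,-446,2,1],
    [0,0,0,-178,-446,2,1],
  ],
)

```text
t: 1.4
tool_pos: [0.4042, -0.0059, 0.2008]
orientation: [0.095, 3.139, 0.001]
wrist_force: [0.7, 0.1, -1.0]
finger_gap: 0.0852
finger_force: 0.0
```

Request:
apply_moves(
  moves=[
    [0,0,0,-62,-155,1,1],
    [0,0,0,-62,-155,1,1],
    [0,0,0,-62,-155,1,1],
    [0,0,0,-62,-155,1,1],
  ],
)

```text
t: 1.9
tool_pos: [0.4565, -0.1659, 0.1995]
orientation: [0.104, 3.14, -0.003]
wrist_force: [-0.1, 0.7, -0.4]
finger_gap: 0.0853
finger_force: 0.0
```

Run:
```python
from m import *
from p import plan
plan((457,-165,50,86.5))
c=cam('wrist'); im=imaging.capture('wrist'); cv2.imwrite('pics/w1.png',im)
print(proj(c,[.457,-.165,.05]))
```

```text
now [ 456.5 -165.9  199.5] yaw 86.2 q [-0.23  0.22  0.57  1.94 -0.14  1.02  1.9 ] gap 85.3 t 1.9
to (457, -165, 50, np.float64(86.5)) turn [-0.002  0.    -0.005] shift [ -0.4   1.2 149.5] dist 150
[318.4345931  181.24791743]
```

View pics/w1.png

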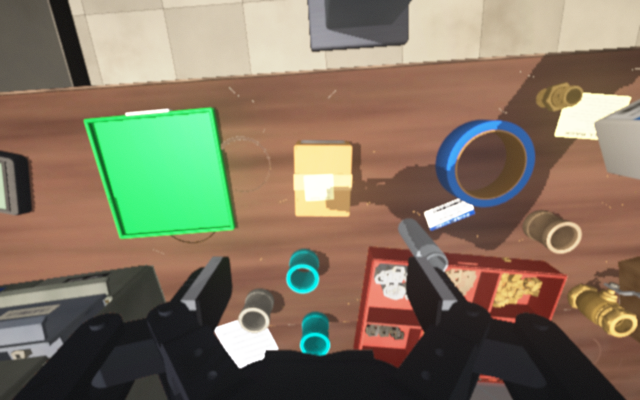

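Wrist view: brown carton (323,180), green tray (163,172), tape (487,163), grey coupling (257,310) next to turquoise (303,270) and (315,333), stub (425,245). It is sharp, so I'll measure from it.

Run:
```python
from m import *
c=cam('wrist'); im=cv2.imread('pics/w1.png'); h=cv2.cvtColor(im,cv2.COLOR_BGR2HSV).astype(int); H,S,V=h[...,0],h[...,1],h[...,2]
op=lambda m,k:cv2.morphologyEx(m.astype(np.uint8),cv2.MORPH_OPEN,np.ones((k,k)))>0
L={}
L['brown']=(big(op(V>140,5),270,125,375,235),.05,rect)
L['green']=(big((H>45)&(H<80)&(S>100),70,90,250,250),.011,rect)
L['tape']=(big((H>95)&(H<125)&(S>110),425,110,545,212),.036,circ)
L['grey']=(big(op((V>120)&(S<70),2),235,285,280,332),.045,circ)
for k,(q,z,f) in L.items(): print(k,f(c,q,z)); cv2.drawContours(im,[q],-1,(0,0,255),1)
for k,u,v,z in (('stubtop',437,262,.1),('stubbase',404,226,0),('grey',259,318,.045),('turq',315,346,.045)): print(k,ray(c,u,v,z))
cv2.imwrite('pics/seg3.png',im)
```

```text
brown [ 458.1 -158.5  121.9  120.    -3.6]
green [ 448.3 -351.5  154.2  152.5  -88.6]
tape [451.6  25.2  95.2 110. ]
grey [ 637.1 -258.8   38.1   49. ]
stubtop [ 0.53516303 -0.04832271  0.1       ]
stubbase [ 0.53581175 -0.05427868  0.        ]
grey [ 0.63275084 -0.25051679  0.045     ]
turq [ 0.68154457 -0.18153154  0.045     ]
```

View pics/seg3.png

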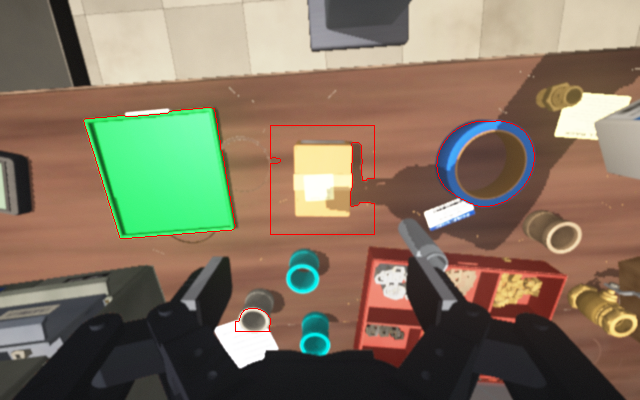

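```bash
python3 - <<'E'
from m import *
c=cam('wrist'); im=cv2.imread('pics/w1.png'); h=cv2.cvtColor(im,cv2.COLOR_BGR2HSV).astype(int)
m=(h[...,2]>200)&(h[...,0]>8)
q=big(cv2.morphologyEx(m.astype(np.uint8),cv2.MORPH_OPEN,np.ones((5,5)))>0,280,130,365,225)
print(rect(c,q,.05),cv2.boundingRect(q), h[180,300],h[143,320],h[160,365],h[240,320])
for u,v in((294,145),(353,146),(351,217),(296,216)): print(ray(c,u,v,.05))
E
python3 p.py '[(457,-165,50,86.5),(457,-165,22,86.5)]'
```

```text
[ 457.3 -158.7   79.4   63.8   -3.7] (293, 145, 59, 72) [ 27  48 255] [ 16  97 157] [ 10 115 148] [ 11 116 158]
[ 0.41575575 -0.18571988  0.05      ]
[ 0.42076115 -0.12372714  0.05      ]
[ 0.50019512 -0.12835906  0.05      ]
[ 0.49503238 -0.1904504   0.05      ]
now [ 456.1 -163.6  199.3] yaw 86.3 q [-0.23  0.22  0.56  1.94 -0.14  1.02  1.9 ] gap 85.4 t 1.9
to (457, -165, 50, np.float64(86.5)) turn [-0.001 -0.001 -0.003] shift [ -1.1  -1.3 149.3] dist 149
to (457, -165, 22, np.float64(86.5)) turn [-0.001 -0.001 -0.003] shift [ -1.1  -1.3 177.3] dist 177
```

Run:
```python
from m import *
from p import plan
c=cam('wrist'); im=imaging.capture('wrist'); h=cv2.cvtColor(im,cv2.COLOR_BGR2HSV).astype(int)
f=lambda m:cv2.morphologyEx(m.astype(np.uint8),cv2.MORPH_OPEN,np.ones((5,5)))>0
print(rect(c,big(f((h[...,2]>200)&(h[...,0]>8)),280,130,365,225),.05), rect(c,big((h[...,0]>45)&(h[...,0]<80)&(h[...,1]>100),70,90,250,250),.011))
c=cam('top'); im=imaging.capture('top');h=cv2.cvtColor(cv2.imread('pics/top0.png'),cv2.COLOR_BGR2HSV).astype(int)
for t in(140,160,175): print(rect(c,big(f((h[...,2]>t)),355,205,405,252),.05))
plan((457,-160.5,50,86.3),(457,-160.5,22,86.3))
```

```text
[ 457.7 -161.5   80.6   64.9   -3.7] [ 448.5 -354.6  154.6  152.5  -88.8]
[ 456.6 -163.3   84.9   66.6   -1.5]
[ 456.6 -163.3   79.8   61.3   -1.5]
[ 456.6 -163.3   77.6   62.    -4.8]
now [ 456.  -161.4  199.3] yaw 86.6 q [-0.23  0.22  0.56  1.94 -0.14  1.02  1.9 ] gap 85.4 t 2.0
to (457, -160.5, 50, np.float64(86.3)) turn [ 0.001 -0.001  0.004] shift [ -1.1   0.8 149.3] dist 149
to (457, -160.5, 22, np.float64(86.3)) turn [ 0.001 -0.001  0.004] shift [ -1.2   0.8 177.3] dist 177
```

Request:
apply_moves(
  moves=[
    [0,0,0,-1,0,60,1],
    [0,0,0,-1,0,110,1],
    [0,0,0,-1,0,150,1],
    [0,0,0,-1,0,175,1],
    [0,0,0,-1,0,188,1],
  ],
  grip_force=50,
)

```text
t: 2.68
tool_pos: [0.4567, -0.1607, 0.0106]
orientation: [-0.092, -3.139, -0.002]
wrist_force: [0.7, 0.2, 0.7]
finger_gap: 0.0856
finger_force: 0.0
```

```bash
python3 p.py '[(457,-162,11,86.4)]'; python3 p.py '[(457,-162,11,86.4)]'
```

```text
now [ 456.7 -160.7   10.6] yaw 86.6 q [-0.09  0.5   0.42  2.13 -0.37  0.58  2.12] gap 85.6 t 2.7
to (457, -162, 11, np.float64(86.4)) turn [ 0.001 -0.002  0.004] shift [-0.4 -1.3 -0.4] dist 1
now [ 456.7 -160.7   10.6] yaw 86.6 q [-0.09  0.5   0.42  2.13 -0.37  0.58  2.12] gap 85.6 t 2.7
to (457, -162, 11, np.float64(86.4)) turn [ 0.001 -0.002  0.004] shift [-0.4 -1.3 -0.4] dist 1
```

Close and lift.

Request:
apply_moves(
  moves=[
    [0,0,0,0,-1,0,0],
    [0,0,0,0,-1,0,0],
    [0,0,0,0,-1,0,0],
    [0,0,0,0,-1,0,0],
    [0,0,0,0,-1,0,0],
  ],
)

```text
t: 3.3
tool_pos: [0.4578, -0.1632, 0.0128]
orientation: [0.095, 3.139, 0.001]
wrist_force: [-2.9, 1.9, 7.7]
finger_gap: 0.0599
finger_force: 54.1
```

Request:
apply_moves(
  moves=[
    [0,0,0,0,0,0,0],
    [0,0,0,0,0,-10,0],
    [0,0,0,0,0,-30,0],
    [0,0,0,0,0,-50,0],
    [0,0,0,0,0,-60,0],
  ],
)

```text
t: 3.92
tool_pos: [0.4581, -0.1637, 0.0732]
orientation: [0.096, 3.138, -0.0]
wrist_force: [-0.2, 0.9, -3.2]
finger_gap: 0.0597
finger_force: 54.8
```

```bash
python3 p.py '[(448,-355,70,90.8),(448,-355,17,90.8)]'
```

```text
now [ 458.1 -163.7   73.2] yaw 86.5 q [-0.15  0.4   0.5   2.09 -0.29  0.72  2.05] gap 59.7 t 3.9
to (448, -355, 70, np.float64(90.8)) turn [-0.     0.002 -0.075] shift [  -1.6 -191.6    3.2] dist 192
to (448, -355, 17, np.float64(90.8)) turn [-0.     0.002 -0.075] shift [  -1.4 -191.6   56.2] dist 200
```

Request:
apply_moves(
  moves=[
    [0,0,-0.075,-1,-40,0,0],
    [0,0,-0.075,-1,-90,0,0],
    [0,0,-0.075,-1,-140,0,0],
    [0,0,-0.075,-1,-180,0,0],
    [0,0,-0.075,-1,-191,0,0],
  ],
)

```text
t: 4.55
tool_pos: [0.4457, -0.3575, 0.0719]
orientation: [0.016, -3.141, 0.003]
wrist_force: [0.2, 0.3, -3.1]
finger_gap: 0.06
finger_force: 54.9
```

Request:
apply_moves(
  moves=[
    [0,0,0,0,0,0,0],
    [0,0,0,0,0,15,0],
    [0,0,0,0,0,30,0],
    [0,0,0,0,0,45,0],
    [0,0,0,0,0,51,0],
  ],
)

```text
t: 5.18
tool_pos: [0.4461, -0.3533, 0.019]
orientation: [0.023, -3.14, -0.002]
wrist_force: [-1.0, 0.1, -3.0]
finger_gap: 0.0595
finger_force: 54.9
```

```bash
python3 p.py '[(448,-355,17,90.8)]'
```

```text
now [ 446.1 -353.3   19. ] yaw 90.8 q [ 0.28  0.59  0.43  1.92 -0.36  0.71  2.5 ] gap 59.5 t 5.2
to (448, -355, 17, np.float64(90.8)) turn [ 0.001 -0.002  0.001] shift [-1.9 -1.8  2. ] dist 3
```

Request:
apply_moves(
  moves=[
    [0,0,0,-2,-1,1,0],
    [0,0,0,-2,-1,3,0],
    [0,0,0,-2,-1,3,0],
    [0,0,0,-2,-1,3,1],
    [0,0,0,-2,-1,3,1],
  ],
)

```text
t: 5.8
tool_pos: [0.449, -0.3554, 0.0181]
orientation: [-0.022, 3.141, -0.001]
wrist_force: [0.2, 0.0, 0.5]
finger_gap: 0.0854
finger_force: 0.0
```

Request:
apply_moves(
  moves=[
    [0,0,0,0,0,0,1],
    [0,0,0,0,0,-30,1],
    [0,0,0,0,0,-80,1],
    [0,0,0,0,0,-140,1],
    [0,0,0,0,0,-180,1],
  ],
)

```text
t: 6.42
tool_pos: [0.4491, -0.3557, 0.2005]
orientation: [-0.022, 3.139, -0.002]
wrist_force: [-0.1, -0.9, -0.7]
finger_gap: 0.0852
finger_force: 0.0
```

```bash
python3 p.py '[(436,185,200,117)]'
```

```text
now [ 449.1 -355.7  200.5] yaw 90.8 q [ 0.18  0.37  0.55  1.74 -0.22  1.08  2.38] gap 85.2 t 6.4
to (436, 185, 200, np.float64(117.0)) turn [-0.002  0.002 -0.457] shift [ 5.700e+00  5.409e+02 -2.000e-01] dist 541
```

Run:
```python
from m import *
c=cam('wrist'); im=imaging.capture('wrist'); cv2.imwrite('pics/w2.png',im); h=cv2.cvtColor(im,cv2.COLOR_BGR2HSV).astype(int)
f=lambda m:cv2.morphologyEx(m.astype(np.uint8),cv2.MORPH_OPEN,np.ones((5,5)))>0
print(rect(c,big(f((h[...,2]>170)&(h[...,0]<40)),270,120,375,235),.054), rect(c,big((h[...,0]>45)&(h[...,0]<80)&(h[...,1]>100),150,50,500,320),.011))
print(proj(c,[.448,-.355,.054]))
```

```text
[ 448.2 -353.9   79.7   64.1    0.8] [ 448.3 -356.4  153.3  151.7  -89.2]
[318.37402089 180.10308552]
```

Request:
apply_moves(
  moves=[
    [0,0,-0.457,6,541,0,1],
    [0,0,-0.457,6,541,0,1],
    [0,0,-0.457,6,541,0,1],
    [0,0,-0.457,6,541,0,1],
    [0,0,-0.457,6,541,0,1],
  ],
)

```text
t: 7.1
tool_pos: [0.4405, -0.0409, 0.1978]
orientation: [-0.733, 3.054, 0.0]
wrist_force: [1.5, 0.5, 0.3]
finger_gap: 0.0854
finger_force: 0.0
```

```bash
python3 p.py '[(436,185,200,117)]'
```

```text
now [440.5 -40.9 197.8] yaw 117.0 q [-0.3   0.13  0.3   2.02 -0.05  0.99  2.07] gap 85.4 t 7.1
to (436, 185, 200, np.float64(117.0)) turn [-0.     0.001 -0.   ] shift [-98.5 203.3  -2.2] dist 226
```

View pics/w2.png

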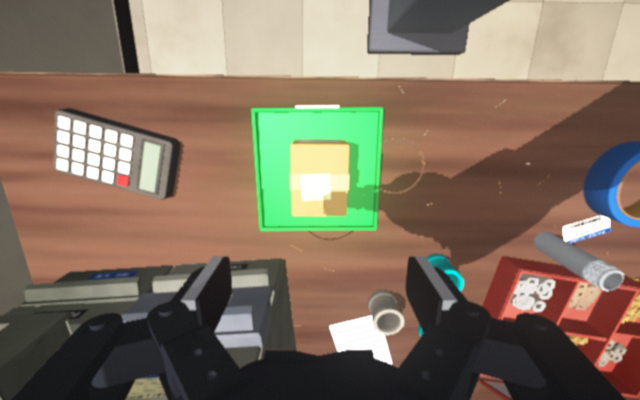

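Brown carton sits centred in the tray (319,180), at (448,-354) mm with its long side at 0.8°. Next, the white carton.

Request:
apply_moves(
  moves=[
    [0,0,0,-98,203,0,1],
    [0,0,0,-98,203,0,1],
    [0,0,0,-98,203,0,1],
    [0,0,0,-98,203,0,1],
    [0,0,0,-98,203,0,1],
  ],
)

```text
t: 7.72
tool_pos: [0.4354, 0.1859, 0.1974]
orientation: [0.741, -3.053, -0.001]
wrist_force: [-0.0, -0.5, -0.3]
finger_gap: 0.0856
finger_force: 0.0
```

Run:
```python
from m import *
from p import plan
c=cam('wrist'); im=imaging.capture('wrist'); cv2.imwrite('pics/w3.png',im)
print(proj(c,[.436,.185,.062]))
```

```text
[316.97916703 183.59354038]
```

View pics/w3.png

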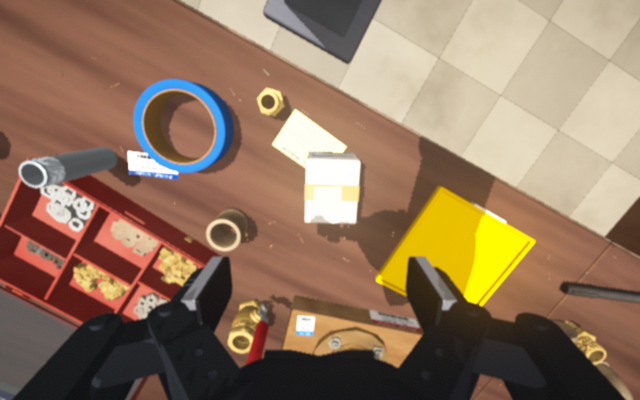

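White carton top face spans about (305–360, 158–223), tape (183,126), brown coupling (225,230), yellow tray (457,247).

Run:
```python
from m import *
from p import plan
c=cam('wrist'); im=cv2.imread('pics/w3.png'); h=cv2.cvtColor(im,cv2.COLOR_BGR2HSV).astype(int);H,S,V=h[...,0],h[...,1],h[...,2]
print(V[152:166,330],V[190,298:310],V[190,352:366])
for t in(210,230,245):
  q=big(cv2.morphologyEx((V>t).astype(np.uint8),cv2.MORPH_OPEN,np.ones((5,5)))>0,296,157,372,230); print(rect(c,q,.062),cv2.boundingRect(q))
print('yel',rect(c,big((H>20)&(H<35)&(S>150),370,180,545,320),.011))
q=big((H>95)&(H<125)&(S>110),125,70,240,175);print('tape',circ(c,q,.036))
plan((436,185,15,117))
```

```text
[180 165 172 168 174 198 222 245 255 255 255 255 255 255] [173 172 169 170 167 180 229 252 254 254 254 254] [252 252 252 252 253 253 248 199 130 114 116 125 145 160]
[437.9 195.8  70.8  65.2  27.2] (296, 157, 64, 66)
[438.  195.7  70.7  65.   27. ] (296, 157, 64, 66)
[437.6 196.6  70.7  62.7  26.9] (298, 157, 62, 66)
yel [458.4 395.9 155.4 151.7  88.5]
tape [452.3  28.4  95.7 105. ]
now [435.7 183.5 197.4] yaw 117.1 q [-0.62  0.19  0.13  1.95 -0.03  1.01  1.57] gap 85.6 t 7.8
to (436, 185, 15, np.float64(117.0)) turn [ 0.    -0.     0.002] shift [ -1.    1.2 182.4] dist 182
```

Run:
```python
from m import *
from p import plan
c=cam('wrist'); im=cv2.imread('pics/w3.png'); V=cv2.cvtColor(im,cv2.COLOR_BGR2HSV)[...,2].astype(int)
for r in(165,175,190,205,215):
  g=np.where(V[r,300:372]>215)[0]+300; print(r,g.min(),g.max())
for u in (312,320,345,352): g=np.where(V[150:240,u]>215)[0]+150; print(u,g.min(),g.max())
q=big(cv2.morphologyEx((V>225).astype(np.uint8),cv2.MORPH_OPEN,np.ones((5,5)))>0,303,157,372,230); r=rect(c,q,.062); print(r)
plan((r[0],r[1],15,r[4]+90))
```

```text
165 301 359
175 305 359
190 304 358
205 304 356
215 304 356
312 150 220
320 150 220
345 159 222
352 159 222
[436.4 198.9  70.7  58.   27. ]
now [435.7 183.5 197.4] yaw 117.1 q [-0.62  0.19  0.13  1.95 -0.03  1.01  1.57] gap 85.6 t 7.8
to (np.float64(436.4), np.float64(198.9), 15, np.float64(117.0)) turn [ 0.    -0.     0.002] shift [ -7.7  13.3 182.4] dist 183
```

Request:
apply_moves(
  moves=[
    [0,0,0,-7,12,50,1],
    [0,0,0,-7,12,100,1],
    [0,0,0,-7,12,145,1],
    [0,0,0,-7,12,170,1],
    [0,0,0,-7,12,182,1],
  ],
)

```text
t: 8.4
tool_pos: [0.4365, 0.1945, 0.0145]
orientation: [0.73, -3.054, 0.002]
wrist_force: [-0.0, 0.7, 0.6]
finger_gap: 0.0854
finger_force: 0.0
```

Request:
apply_moves(
  moves=[
    [0,0,0,0,0,0,0],
    [0,0,0,0,0,0,0],
    [0,0,0,0,0,0,0],
    [0,0,0,0,0,0,0],
    [0,0,0,0,0,0,0],
  ],
)

```text
t: 9.02
tool_pos: [0.4376, 0.1967, 0.0169]
orientation: [-0.732, 3.053, 0.001]
wrist_force: [-1.6, -1.3, 7.3]
finger_gap: 0.0544
finger_force: 54.2
```

```bash
python3 p.py '[(436,197,160,117),(448,-354,160,90.8)]'
```

```text
now [437.6 196.7  16.9] yaw 117.0 q [-0.6   0.46  0.09  2.12 -0.08  0.56  1.58] gap 54.4 t 9.0
to (436, 197, 160, np.float64(117.0)) turn [ 0.     0.002 -0.   ] shift [   1.     1.  -143.1] dist 143
to (448, -354, 160, np.float64(90.8)) turn [0.001 0.002 0.457] shift [ 240.3 -495.5 -143.6] dist 569
```

Request:
apply_moves(
  moves=[
    [0,0,0,0,0,0,0],
    [0,0,0,0,0,-20,0],
    [0,0,0,0,0,-60,0],
    [0,0,0,0,0,-110,0],
    [0,0,0,0,0,-143,0],
  ],
)

```text
t: 9.65
tool_pos: [0.4374, 0.1966, 0.1614]
orientation: [-0.732, 3.052, 0.001]
wrist_force: [0.3, 1.1, -2.6]
finger_gap: 0.0546
finger_force: 54.2
```

Request:
apply_moves(
  moves=[
    [0,0,0.05,15,-30,0,0],
    [0,0,0.15,35,-75,0,0],
    [0,0,0.25,57,-120,0,0],
    [0,0,0.35,80,-166,0,0],
    [0,0,0.457,102,-212,0,0],
  ],
)

```text
t: 10.28
tool_pos: [0.4419, -0.0403, 0.1593]
orientation: [-0.017, 3.14, 0.001]
wrist_force: [2.2, -0.1, -2.5]
finger_gap: 0.0551
finger_force: 54.1
```

```bash
python3 p.py '[(448,-354,160,90.8)]'
```

```text
now [441.9 -40.3 159.3] yaw 90.6 q [-0.32  0.19  0.34  2.07 -0.08  0.89  1.65] gap 55.1 t 10.3
to (448, -354, 160, np.float64(90.8)) turn [ 0.     0.001 -0.003] shift [  -2.6 -313.7   -0.8] dist 314
```

Request:
apply_moves(
  moves=[
    [0,0,-0.003,-1,-55,0,0],
    [0,0,-0.003,-1,-112,0,0],
    [0,0,-0.003,-2,-170,0,0],
    [0,0,-0.003,-3,-225,0,0],
    [0,0,-0.003,-3,-275,0,0],
  ],
)

```text
t: 10.9
tool_pos: [0.4489, -0.3157, 0.1592]
orientation: [-0.026, 3.14, -0.0]
wrist_force: [2.0, 0.9, -2.6]
finger_gap: 0.0547
finger_force: 54.1
```

Request:
apply_moves(
  moves=[
    [0,0,0,0,-30,0,0],
    [0,0,0,0,-38,0,0],
    [0,0,0,0,-38,0,0],
    [0,0,0,0,-38,0,0],
  ],
)

```text
t: 11.4
tool_pos: [0.4501, -0.35, 0.1586]
orientation: [-0.03, 3.141, 0.002]
wrist_force: [0.3, 0.3, -2.6]
finger_gap: 0.0546
finger_force: 54.1
```

Run:
```python
from m import *
from p import plan
plan((448,-354,71,90.8))
for n in('wrist','top'): c=cam(n); im=imaging.capture(n); cv2.imwrite(f'pics/{n}4.png',im)
```

```text
now [ 450.1 -350.   158.6] yaw 91.1 q [ 0.23  0.41  0.47  1.8  -0.22  0.99  2.37] gap 54.6 t 11.4
to (448, -354, 71, np.float64(90.8)) turn [0.001 0.    0.005] shift [ 2.1 -4.1 87.6] dist 88
```

View pics/wrist4.png

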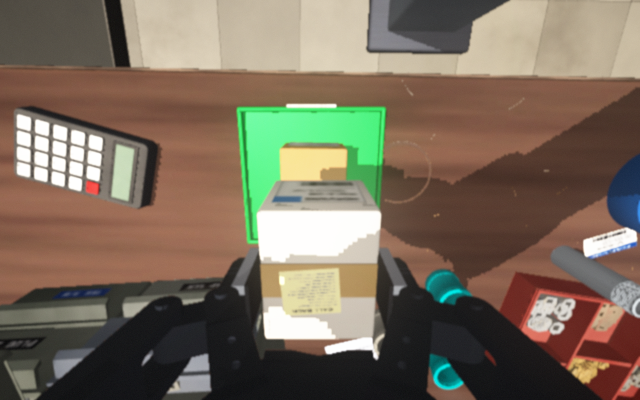

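Run:
```python
from m import *
from p import plan
c=cam('wrist'); z=.1586-.0165+.062
P=[ray(c,u,v,z)*1000 for u,v in((261,212),(379,208),(377,337),(265,338))]; print(np.round(P,1),np.mean(P,0))
plan((448,-354,73,90.8))
```

```text
[[ 419.2 -375.1  204.1]
 [ 416.4 -323.1  204.1]
 [ 485.4 -318.7  204.1]
 [ 487.1 -375.6  204.1]] [ 452.02347712 -348.12798178  204.1       ]
now [ 450.1 -350.2  158.7] yaw 91.1 q [ 0.23  0.41  0.47  1.8  -0.22  0.99  2.37] gap 54.7 t 11.5
to (448, -354, 73, np.float64(90.8)) turn [0.001 0.    0.005] shift [ 2.2 -3.8 85.7] dist 86
```

Request:
apply_moves(
  moves=[
    [0,0,0.005,3,-4,20,0],
    [0,0,0.005,3,-4,45,0],
    [0,0,0.005,3,-4,65,0],
    [0,0,0.005,3,-4,80,0],
    [0,0,0.005,3,-4,84,0],
  ],
)

```text
t: 12.12
tool_pos: [0.4466, -0.355, 0.0739]
orientation: [0.02, -3.141, -0.001]
wrist_force: [0.2, -0.1, -1.9]
finger_gap: 0.0546
finger_force: 54.1
```

```bash
python3 p.py '[(446.5,-354,70,90.8)]'
```

```text
now [ 446.6 -355.    73.9] yaw 90.7 q [ 0.27  0.51  0.43  1.88 -0.28  0.81  2.43] gap 54.6 t 12.1
to (446.5, -354, 70, np.float64(90.8)) turn [ 0.001 -0.001 -0.001] shift [0.1 0.9 3.9] dist 4
```

Request:
apply_moves(
  moves=[
    [0,0,0,0,1,2,0],
    [0,0,0,0,1,4,0],
    [0,0,0,0,1,4,0],
    [0,0,0,0,1,4,0],
  ],
)

```text
t: 12.62
tool_pos: [0.4469, -0.3548, 0.071]
orientation: [-0.019, 3.141, -0.0]
wrist_force: [0.7, 0.4, -0.6]
finger_gap: 0.0544
finger_force: 54.2
```

Request:
apply_moves(
  moves=[
    [0,0,0,0,0,0,1],
    [0,0,0,0,0,0,1],
    [0,0,0,0,0,0,1],
    [0,0,0,0,0,-15,1],
    [0,0,0,0,0,-60,1],
  ],
)

```text
t: 13.25
tool_pos: [0.4456, -0.3538, 0.1304]
orientation: [0.019, -3.138, -0.003]
wrist_force: [0.5, -0.7, 0.8]
finger_gap: 0.0853
finger_force: 0.0
```

Request:
apply_moves(
  moves=[
    [0,0,0,0,0,-40,1],
    [0,0,0,0,0,-90,1],
    [0,0,0,0,0,-130,1],
    [0,0,0,0,0,-130,1],
  ],
)

```text
t: 13.75
tool_pos: [0.448, -0.3562, 0.265]
orientation: [-0.018, 3.135, -0.006]
wrist_force: [-0.7, -0.4, -0.6]
finger_gap: 0.0855
finger_force: 0.0
```

Run:
```python
from m import *
from p import plan
plan((570,-255,230,90))
c=cam('wrist'); im=imaging.capture('wrist'); cv2.imwrite('pics/w5.png',im)
print(proj(c,[.448,-.354,.116]))
```

```text
now [ 448.  -356.2  265. ] yaw 90.7 q [ 0.2   0.31  0.51  1.65 -0.16  1.21  2.33] gap 85.5 t 13.8
to (570, -255, 230, np.float64(90.0)) turn [-0.004  0.006  0.012] shift [-123.    99.9   35.4] dist 162
[319.99841736 180.12777078]
```

View pics/w5.png

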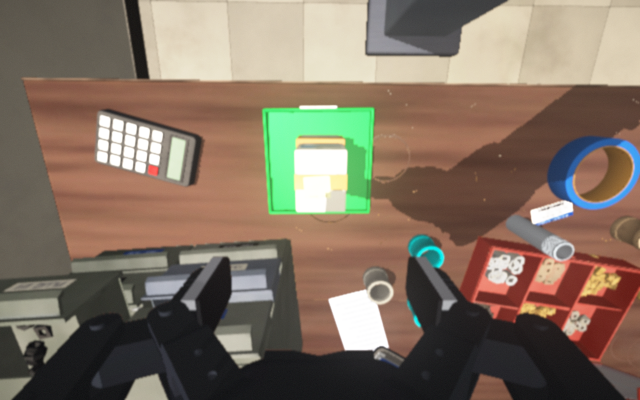

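Run:
```python
from m import *
from p import plan
c=cam('wrist'); im=cv2.imread('pics/w5.png'); h=cv2.cvtColor(im,cv2.COLOR_BGR2HSV).astype(int);H,S,V=h[...,0],h[...,1],h[...,2]
print('V col 310',V[140:172:2,310],'rows',V[180,288:300],V[180,342:356])
q=big(cv2.morphologyEx(((V>215)&(S<130)).astype(np.uint8),cv2.MORPH_OPEN,np.ones((5,5)))>0,280,140,360,222); print('white',rect(c,q,.116),cv2.boundingRect(q))
ct=cam('top')
for n in((392,147),(397,184),(420.3,163)): print(ray(ct,*n,.045))
print('grey w',ray(c,379.5,293,.045))
t=cv2.imread('pics/top0.png'); h=cv2.cvtColor(t,cv2.COLOR_BGR2HSV).astype(int)
for b in((380,136,404,159),(385,172,409,196)): print('turq',circ(ct,big((h[...,0]>80)&(h[...,0]<98)&(h[...,1]>110),*b),.045))
```

```text
V col 310 [253 249 189 165 198 255 255 255 255 255 255 255 255 255 255 255] rows [252 252 252 252 252 252 250 255 255 254 254 254] [253 254 254 254 254 215 193 191 191 192 191 190 191 191]
white [ 448.5 -353.    71.1   58.7    0.7] (293, 149, 55, 65)
[ 0.67811787 -0.18712196  0.045     ]
[ 0.57681871 -0.19816608  0.045     ]
[ 0.63380255 -0.26308745  0.045     ]
grey w [ 0.6349167 -0.2610042  0.045    ]
turq [ 676.2 -183.7   35.9   46.6]
turq [ 576.9 -191.4   35.3   44.4]
```

```bash
python3 p.py '[(634.5,-262,120,95),(634.5,-262,6,95)]'
```

```text
now [ 447.2 -355.3  262.8] yaw 90.7 q [ 0.2   0.31  0.51  1.65 -0.16  1.21  2.33] gap 85.4 t 13.8
to (634.5, -262, 120, np.float64(95.0)) turn [-0.002  0.003 -0.075] shift [-187.9   91.3  143.2] dist 253
to (634.5, -262, 6, np.float64(95.0)) turn [-0.002  0.003 -0.075] shift [-187.5   91.5  257.2] dist 331
```

Request:
apply_moves(
  moves=[
    [0,0,-0.075,-55,27,0,0.75],
    [0,0,-0.075,-110,54,10,0.75],
    [0,0,-0.075,-160,78,30,0.75],
    [0,0,-0.075,-188,91,70,0.75],
    [0,0,-0.075,-188,91,110,0.75],
  ],
)

```text
t: 14.42
tool_pos: [0.6354, -0.2581, 0.1476]
orientation: [0.144, -3.137, -0.003]
wrist_force: [-0.6, -0.8, 0.3]
finger_gap: 0.0644
finger_force: 0.0
```

Run:
```python
from m import *
from p import plan
c=cam('wrist'); im=imaging.capture('wrist')
x,y=proj(c,[.6345,-.262,.045]).astype(int); print(x,y)
cv2.imwrite('pics/w6.png',cv2.circle(im.copy(),(x,y),2,(0,0,255),-1))
plan((634.5,-262,6,95))
```

```text
313 190
now [ 631.  -258.2  141.8] yaw 95.1 q [ 0.06  0.6   0.41  1.51 -0.26  1.1   2.19] gap 64.0 t 14.5
to (634.5, -262, 6, np.float64(95.0)) turn [ 0.004 -0.009  0.002] shift [ -4.4  -4.7 135.8] dist 136
```

View pics/w6.png

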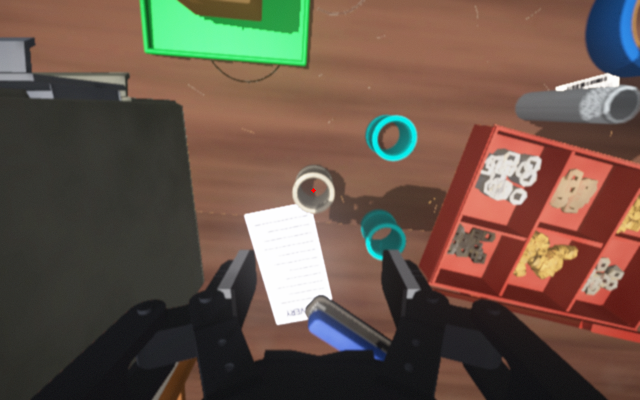

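Grey ring at (314,192) matches the predicted (313,190), with turquoise ones to the right at (391,137) and (383,235).

Request:
apply_moves(
  moves=[
    [0,0,0,0,0,0,0.75],
    [0,0,0,0,0,0,0.75],
  ],
)

```text
t: 14.72
tool_pos: [0.634, -0.2625, 0.1526]
orientation: [-0.135, 3.137, -0.002]
wrist_force: [-0.6, 0.3, -0.6]
finger_gap: 0.0641
finger_force: 0.0
```

```bash
python3 p.py '[(634.5,-262,6,95)]'
```

```text
now [ 634.  -262.5  152.6] yaw 94.9 q [ 0.06  0.59  0.42  1.5  -0.26  1.1   2.18] gap 64.1 t 14.7
to (634.5, -262, 6, np.float64(95.0)) turn [-0.001  0.002 -0.001] shift [ -0.3   0.7 146.6] dist 147
```

Request:
apply_moves(
  moves=[
    [0,0,0,0,1,40,0.75],
    [0,0,0,0,1,85,0.75],
    [0,0,0,0,1,120,0.75],
    [0,0,0,0,1,138,0.75],
    [0,0,0,0,1,145,0.75],
  ],
)

```text
t: 15.35
tool_pos: [0.634, -0.2609, 0.0062]
orientation: [-0.136, 3.138, -0.001]
wrist_force: [-0.0, -0.1, 0.1]
finger_gap: 0.0641
finger_force: 0.0
```

Request:
apply_moves(
  moves=[
    [0,0,0,0,0,0,0],
    [0,0,0,0,0,0,0],
    [0,0,0,0,0,0,0],
    [0,0,0,0,0,0,0],
    [0,0,0,0,0,0,0],
  ],
)

```text
t: 15.98
tool_pos: [0.6347, -0.2611, 0.0076]
orientation: [-0.136, 3.136, -0.002]
wrist_force: [-1.3, -0.5, 6.2]
finger_gap: 0.0377
finger_force: 50.0
```

Request:
apply_moves(
  moves=[
    [0,0,0,0,0,-10,0],
    [0,0,0,0,0,-50,0],
    [0,0,0,0,0,-100,0],
    [0,0,0,0,0,-150,0],
    [0,0,0,0,0,-180,0],
  ],
)

```text
t: 16.6
tool_pos: [0.6342, -0.2608, 0.1894]
orientation: [-0.137, 3.135, -0.002]
wrist_force: [0.6, -0.3, -2.7]
finger_gap: 0.0374
finger_force: 50.5
```

```bash
python3 p.py '[(448.5,-353,185,95),(448.5,-353,125,90.8)]'
```

```text
now [ 634.2 -260.8  189.4] yaw 95.0 q [ 0.05  0.56  0.43  1.45 -0.24  1.17  2.17] gap 37.4 t 16.6
to (448.5, -353, 185, np.float64(95.0)) turn [-0.001  0.003 -0.   ] shift [193.1 -75.7   3.9] dist 207
to (448.5, -353, 125, np.float64(90.8)) turn [-0.001  0.003  0.073] shift [193.3 -75.6  63.9] dist 217
```

Request:
apply_moves(
  moves=[
    [0,0,0,45,-18,0,0],
    [0,0,0,95,-37,0,0],
    [0,0,0,145,-57,0,0],
    [0,0,0,180,-70,0,0],
    [0,0,0,193,-76,0,0],
  ],
)

```text
t: 17.23
tool_pos: [0.4453, -0.3543, 0.1866]
orientation: [-0.132, 3.139, -0.0]
wrist_force: [0.1, 0.1, -0.9]
finger_gap: 0.0373
finger_force: 50.6
```

Request:
apply_moves(
  moves=[
    [0,0,0,0,0,0,0],
    [0,0,0,0,0,20,0],
    [0,0,0,0,0,40,0],
    [0,0,0,0,0,56,0],
    [0,0,0,0,0,62,0],
  ],
)

```text
t: 17.85
tool_pos: [0.4487, -0.352, 0.1233]
orientation: [0.139, -3.138, -0.002]
wrist_force: [-7.4, 9.2, 43.7]
finger_gap: 0.0376
finger_force: 54.8
```

```bash
python3 p.py '[(448.5,-353,123,95)]'
```

```text
now [ 448.7 -352.   123.3] yaw 95.1 q [ 0.25  0.45  0.44  1.83 -0.23  0.92  2.46] gap 37.6 t 17.9
to (448.5, -353, 123, np.float64(95.0)) turn [ 0.001 -0.     0.001] shift [ 0.3 -1.   0.3] dist 1
```

Request:
apply_moves(
  moves=[
    [0,0,0,0,0,-2,0],
    [0,0,0,0,0,-2,0],
    [0,0,0,0,0,-2,0.7],
    [0,0,0,0,0,-2,0.7],
    [0,0,0,0,0,-2,0.7],
  ],
)

```text
t: 18.48
tool_pos: [0.448, -0.353, 0.1257]
orientation: [-0.137, 3.138, -0.0]
wrist_force: [0.6, 0.3, 0.1]
finger_gap: 0.0598
finger_force: 0.0
```

Request:
apply_moves(
  moves=[
    [0,0,0,0,0,0,0.7],
    [0,0,0,0,0,-15,0.7],
    [0,0,0,0,0,-50,0.7],
    [0,0,0,0,0,-100,0.7],
    [0,0,0,0,0,-120,0.7],
  ],
)

```text
t: 19.1
tool_pos: [0.4487, -0.3541, 0.2497]
orientation: [-0.136, 3.135, -0.004]
wrist_force: [0.9, -0.2, -0.5]
finger_gap: 0.06
finger_force: 0.0
```

Run:
```python
from m import *
from p import plan
for n in('wrist','side'): c=cam(n); im=imaging.capture(n); cv2.imwrite(f'pics/{n}7.png',im); print(proj(c,[.4485,-.353,.161]))
a=cv2.imread('pics/wrist7.png')[60:260,200:440]; b=cv2.imread('pics/side7.png')[90:230,140:308]
cv2.imwrite('pics/c7.png',np.hstack([cv2.resize(a,(480,400)),cv2.resize(b,(300,250))[:].copy() if 0 else cv2.copyMakeBorder(cv2.resize(b,(300,250)),0,150,0,0,cv2.BORDER_CONSTANT)]))
plan((452.7,69,180,90),(452.7,69,180,95))
```

```text
[318.8883457  195.58269482]
[198.90587944 130.57974979]
now [ 449.  -354.2  249.2] yaw 95.0 q [ 0.21  0.32  0.49  1.67 -0.16  1.18  2.4 ] gap 59.8 t 19.2
to (452.7, 69, 180, np.float64(90.0)) turn [-0.003  0.005  0.087] shift [-40.  421.5  68.1] dist 429
to (452.7, 69, 180, np.float64(95.0)) turn [-0.003  0.005 -0.   ] shift [-40.  421.5  68.1] dist 429
```

View pics/c7.png

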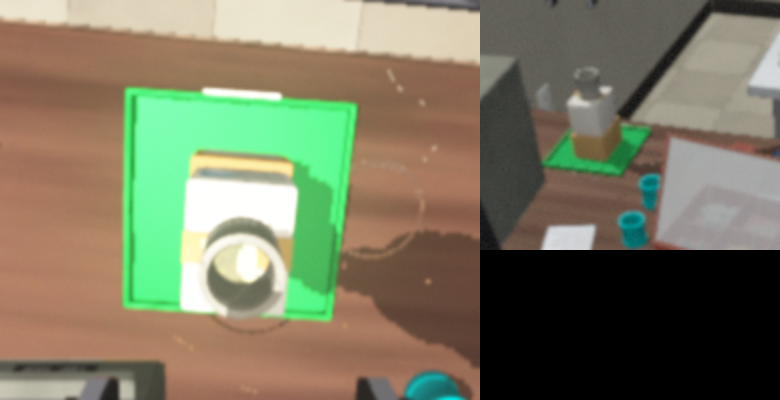

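Stack stands well: coupling upright, about 2 mm from the middle of the white carton. Next is the tape, pinching its +y wall at (454,68).

```bash
python3 p.py '[(453.5,68.5,200,90),(453.5,68.5,150,90)]'
```

```text
now [ 449.  -354.2  249.2] yaw 95.0 q [ 0.21  0.32  0.49  1.67 -0.16  1.18  2.4 ] gap 59.8 t 19.2
to (453.5, 68.5, 200, np.float64(90.0)) turn [-0.003  0.005  0.087] shift [-40.9 420.8  48.1] dist 426
to (453.5, 68.5, 150, np.float64(90.0)) turn [-0.003  0.005  0.087] shift [-40.7 421.   98.1] dist 434
```

Request:
apply_moves(
  moves=[
    [0,0,0.02,-6,60,0,0.45],
    [0,0,0.04,-12,120,0,0.45],
    [0,0,0.06,-18,180,0,0.45],
    [0,0,0.087,-24,240,10,0.45],
    [0,0,0.087,-30,298,20,0.45],
  ],
)

```text
t: 19.82
tool_pos: [0.4513, -0.0514, 0.2253]
orientation: [0.0, 3.141, 0.0]
wrist_force: [0.7, 0.0, -0.1]
finger_gap: 0.0387
finger_force: 0.0
```

```bash
python3 p.py '[(453.5,68.5,150,90)]'
```

```text
now [451.3 -51.4 225.3] yaw 90.0 q [-0.29  0.13  0.32  1.96 -0.05  1.07  1.62] gap 38.7 t 19.8
to (453.5, 68.5, 150, np.float64(90.0)) turn [ 0.  0. -0.] shift [ -2.2 119.9  75.3] dist 142
```

Request:
apply_moves(
  moves=[
    [0,0,0,-1,50,10,0.45],
    [0,0,0,-2,100,30,0.45],
    [0,0,0,-2,120,60,0.45],
    [0,0,0,-2,120,75,0.45],
    [0,0,0,-2,120,75,0.45],
  ],
)

```text
t: 20.45
tool_pos: [0.4526, 0.0664, 0.1495]
orientation: [0.001, -3.139, 0.002]
wrist_force: [-0.2, 0.0, 0.8]
finger_gap: 0.0384
finger_force: 0.0
```

Run:
```python
from m import *
from p import plan
plan((453.5,68.5,10,90))
c=cam('wrist'); im=imaging.capture('wrist'); cv2.imwrite('pics/w8.png',im)
h=cv2.cvtColor(im,cv2.COLOR_BGR2HSV).astype(int);H,S,V=h[...,0],h[...,1],h[...,2]
e=proj(c,[.4535,.027,.036]); print(e)
m=((H>95)&(H<125)&(S>110)).astype(np.uint8); 
n,lab,st,cen=cv2.connectedComponentsWithStats(m); i=st[1:,4].argmax()+1; print(st[i])
cs,hi=cv2.findContours((lab==i).astype(np.uint8),cv2.RETR_CCOMP,cv2.CHAIN_APPROX_NONE)
for k,q in enumerate(cs):
    if len(q)>60: print(hi[0][k][3],circ(c,q,.036), [world(c,q,.036).min(0),world(c,q,.036).max(0)])
```

```text
now [452.6  66.4 149.5] yaw 90.0 q [-0.45  0.22  0.22  2.05 -0.06  0.88  1.38] gap 38.4 t 20.4
to (453.5, 68.5, 10, np.float64(90.0)) turn [-0.001 -0.003  0.001] shift [ -1.4   2.3 139.5] dist 140
[277.25869604 190.39265133]
[ 229  139  100  107 2673]
-1 [454.8  28.6  95.8 102.3] [array([ 0.4040694 , -0.02041697], dtype=float32), array([0.5120103 , 0.07676157], dtype=float32)]
0 [454.9  28.   80.9  81.1] [array([ 0.41423076, -0.01280892], dtype=float32), array([0.49526432, 0.06886039], dtype=float32)]
```

Request:
apply_moves(
  moves=[
    [0,0,0,-2,2,40,0.45],
    [0,0,0,-2,2,80,0.45],
    [0,0,0,-2,2,115,0.45],
    [0,0,0,-2,2,132,0.45],
    [0,0,0,-2,2,139,0.45],
  ],
  grip_force=40,
)

```text
t: 21.12
tool_pos: [0.4561, 0.0682, 0.0115]
orientation: [-0.001, -3.141, 0.0]
wrist_force: [-0.6, 1.5, 0.3]
finger_gap: 0.0384
finger_force: 0.0
```

Request:
apply_moves(
  moves=[
    [0,0,0,0,0,0,0],
    [0,0,0,0,0,0,0],
    [0,0,0,0,0,0,0],
    [0,0,0,0,0,0,0],
  ],
)

```text
t: 21.62
tool_pos: [0.4561, 0.0687, 0.0121]
orientation: [-0.0, 3.141, 0.001]
wrist_force: [-0.3, 0.4, 1.1]
finger_gap: -0.0001
finger_force: 0.0
```

```bash
python3 p.py '[(458,439,120,90)]'
```

```text
now [456.1  68.7  12.1] yaw 90.0 q [-0.4   0.45  0.17  2.17 -0.15  0.53  1.46] gap -0.1 t 21.6
to (458, 439, 120, np.float64(90.0)) turn [0.    0.001 0.   ] shift [  -2.   370.3 -107.8] dist 386
```

Request:
apply_moves(
  moves=[
    [0,0,0,0,0,0,0.45],
    [0,0,0,0,0,0,0.45],
    [0,0,0,0,0,-50,0.45],
    [0,0,0,0,0,-100,0.45],
    [0,0,0,0,0,-138,0.45],
  ],
)

```text
t: 22.25
tool_pos: [0.4561, 0.0685, 0.1516]
orientation: [-0.0, 3.14, 0.001]
wrist_force: [0.2, 0.1, -0.2]
finger_gap: 0.0386
finger_force: 0.0
```

```bash
cat > tape.py <<'E'
from m import *
from p import plan
def tape(n,zs=.036):
    c=cam(n); im=imaging.capture(n); cv2.imwrite(f'pics/tape_{n}.png',im)
    h=cv2.cvtColor(im,cv2.COLOR_BGR2HSV).astype(int);H,S,V=h[...,0],h[...,1],h[...,2]
    m=((H>95)&(H<125)&(S>90)).astype(np.uint8)
    if n=='top': m[:190]=0; m[:,:130]=0
    n_,lab,st,cen=cv2.connectedComponentsWithStats(m); i=st[1:,4].argmax()+1; print(n,st[i])
    cs,hi=cv2.findContours((lab==i).astype(np.uint8),cv2.RETR_CCOMP,cv2.CHAIN_APPROX_NONE)
    for k,q in enumerate(cs):
        if len(q)>40: w=world(c,q,zs)*1000; print('hole' if hi[0][k][3]>=0 else 'outer',circ(c,q,zs),w.min(0),w.max(0))
E
python3 - <<'E'
from tape import *
plan((454,69,10,90)); tape('wrist'); tape('top')
E
```

```text
now [456.1  68.5 151.6] yaw 90.0 q [-0.46  0.22  0.24  2.04 -0.07  0.88  1.38] gap 38.6 t 22.2
to (454, 69, 10, np.float64(90.0)) turn [0.    0.001 0.   ] shift [  2.3   0.4 141.6] dist 142
wrist [ 226  135  101  115 2841]
outer [457.2  27.3  94.3 111.3] [404.55157 -20.99237] [521.6606   77.13558]
hole [455.1  27.8  81.1  81.1] [414.70557  -13.231097] [495.73682  68.26808]
top [323 216  10  26  89]
outer [458.8  -3.4  32.7  61.4] [425.58374  -22.117563] [492.49527     1.7796581]
```

Request:
apply_moves(
  moves=[
    [0,0,0,1,1,40,0.5],
    [0,0,0,1,1,80,0.5],
    [0,0,0,1,1,115,0.5],
    [0,0,0,1,1,135,0.5],
    [0,0,0,1,1,142,0.5],
  ],
  grip_force=40,
)

```text
t: 22.98
tool_pos: [0.4536, 0.0692, 0.0061]
orientation: [0.0, -3.139, 0.001]
wrist_force: [-0.1, 0.2, 1.1]
finger_gap: 0.0423
finger_force: 0.0
```

Run:
```python
from tape import *
plan((455,70,10,90)); tape('wrist')
c=cam('wrist')
for P in([.455,.070,.036],[.455,.07,.01],[.455,.028,.036],[.455,.0770,.036],[.455,.0625,.036]): print(P,proj(c,P))
```

```text
now [453.6  69.2   6.1] yaw 90.0 q [-0.4   0.46  0.18  2.18 -0.16  0.52  1.46] gap 42.3 t 23.0
to (455, 70, 10, np.float64(90.0)) turn [-0.001 -0.003  0.   ] shift [-1.4  0.8 -3.9] dist 4
wrist [ 144  159  188  177 8629]
outer [453.3  28.9  89.4  98.8] [401.3649   -20.272738] [501.73123   76.912445]
[0.455, 0.07, 0.036] [317.67719673 260.8963411 ]
[0.455, 0.07, 0.01] [317.8304386 240.2886784]
[0.455, 0.028, 0.036] [237.44466281 260.85431112]
[0.455, 0.077, 0.036] [331.0531412  260.90334812]
[0.455, 0.0625, 0.036] [303.3470503  260.88883423]
```

Request:
apply_moves(
  moves=[
    [0,0,0,0,0,0,0],
  ],
)

```text
t: 23.15
tool_pos: [0.4551, 0.0695, 0.0079]
orientation: [0.0, 3.141, 0.0]
wrist_force: [-0.2, -0.5, 0.5]
finger_gap: 0.0256
finger_force: 0.0
```

Request:
apply_moves(
  moves=[
    [0,0,0,0,0,0,0],
  ],
)

```text
t: 23.28
tool_pos: [0.4554, 0.0697, 0.0084]
orientation: [-0.0, 3.14, 0.001]
wrist_force: [0.7, -1.1, 0.2]
finger_gap: 0.0065
finger_force: 0.0
```

Request:
apply_moves(
  moves=[
    [0,0,0,0,0,0,0],
  ],
)

```text
t: 23.4
tool_pos: [0.4553, 0.0697, 0.0083]
orientation: [-0.0, 3.14, 0.001]
wrist_force: [0.6, -0.5, -0.3]
finger_gap: 0.0001
finger_force: 0.0
```

Run:
```python
from tape import *
plan((455,70,10,90)); tape('wrist')
```

```text
now [455.3  69.7   8.3] yaw 90.0 q [-0.4   0.46  0.18  2.18 -0.16  0.52  1.46] gap 0.1 t 23.4
to (455, 70, 10, np.float64(90.0)) turn [0.    0.001 0.   ] shift [ 0.3  0.3 -1.7] dist 2
wrist [ 145  155  185  163 7217]
outer [449.3  27.2  81.7  96.7] [401.37405  -20.436426] [492.94995  76.35638]
```

Request:
apply_moves(
  moves=[
    [0,0,0,-7,0,0,0],
    [0,0,0,-14,0,0,0],
    [0,0,0,-20,0,0,0],
  ],
)

```text
t: 23.82
tool_pos: [0.4742, 0.0697, 0.0079]
orientation: [0.0, -3.14, -0.0]
wrist_force: [-7.4, 1.3, 13.9]
finger_gap: -0.0
finger_force: 6.2
```

Request:
apply_moves(
  moves=[
    [0,0,0,0,-7,0,0],
    [0,0,0,0,-14,0,0],
    [0,0,0,0,-20,0,0],
  ],
)

```text
t: 24.2
tool_pos: [0.4751, 0.049, 0.0077]
orientation: [0.0, 3.141, -0.0]
wrist_force: [0.1, 0.6, 0.1]
finger_gap: 0.0
finger_force: 0.0
```

Run:
```python
from tape import *
plan((455,70,150,90)); tape('wrist')
```

```text
now [475.1  49.    7.7] yaw 90.0 q [-0.35  0.48  0.18  2.14 -0.16  0.54  1.51] gap 0.0 t 24.2
to (455, 70, 150, np.float64(90.0)) turn [-0.  0. -0.] shift [  20.    21.  -142.3] dist 145
wrist [ 183  133  191  165 7688]
outer [460.3  29.6  90.7  92.4] [410.9013   -19.112871] [499.17987  78.05372]
```

Request:
apply_moves(
  moves=[
    [0,0,0,0,0,-50,0],
    [0,0,0,10,10,-100,0.5],
    [0,0,0,20,20,-142,0.5],
    [0,0,0,20,20,-142,0.5],
    [0,0,0,20,20,-142,0.5],
  ],
)

```text
t: 24.88
tool_pos: [0.4544, 0.0691, 0.1491]
orientation: [-0.0, -3.141, 0.0]
wrist_force: [-0.7, -0.1, -0.1]
finger_gap: 0.0427
finger_force: 0.0
```

Run:
```python
from tape import *
plan((455,70,10,90)); tape('wrist')
im=cv2.imread('pics/tape_wrist.png'); h=cv2.cvtColor(im,cv2.COLOR_BGR2HSV).astype(int)
# sample colours round ring at r=46 (top edge) and r=49 in image
c=cam('wrist')
for a in range(0,360,20):
    o=[]
    for r in(37,42,46):
        u,v=proj(c,[.455+r/1000*np.cos(np.radians(a)),.028+r/1000*np.sin(np.radians(a)),.036]).round().astype(int); o.append(tuple(h[v,u]))
    print(a,*[tuple(int(x) for x in q) for q in o])
```

```text
now [454.4  69.1 149.1] yaw 90.0 q [-0.47  0.23  0.24  2.05 -0.07  0.88  1.38] gap 42.7 t 24.9
to (455, 70, 10, np.float64(90.0)) turn [-0. -0. -0.] shift [ -0.6   0.9 139.1] dist 139
wrist [ 228  143  100  103 2756]
outer [460.4  30.3  96.4 100.4] [409.82483  -19.017252] [514.01044  78.65104]
hole [461.4  29.4  80.5  80.9] [420.99197  -11.207993] [501.67908   69.778305]
0 (15, 145, 86) (16, 153, 100) (109, 124, 197)
20 (15, 151, 91) (16, 153, 113) (114, 84, 174)
40 (16, 146, 91) (17, 157, 140) (107, 163, 216)
60 (10, 115, 115) (14, 99, 178) (105, 197, 227)
80 (8, 108, 128) (108, 163, 207) (106, 195, 221)
100 (15, 134, 168) (105, 194, 226) (106, 194, 221)
120 (8, 64, 160) (106, 193, 225) (107, 191, 195)
140 (106, 194, 221) (106, 193, 225) (109, 164, 95)
160 (105, 197, 221) (106, 193, 223) (109, 156, 85)
180 (106, 196, 221) (106, 194, 208) (134, 56, 78)
200 (106, 195, 221) (106, 191, 208) (9, 114, 123)
220 (106, 197, 221) (108, 165, 201) (10, 120, 128)
240 (106, 196, 216) (105, 196, 226) (5, 95, 123)
260 (140, 32, 142) (106, 198, 222) (127, 65, 129)
280 (16, 141, 139) (106, 197, 217) (105, 195, 222)
300 (16, 145, 81) (108, 164, 204) (106, 195, 222)
320 (15, 139, 79) (14, 95, 166) (106, 196, 222)
340 (15, 139, 79) (15, 145, 118) (108, 144, 206)
```

```bash
python3 p.py '[(494,55.5,100,38),(494,55.5,9,38)]'
```

```text
now [454.2  68.9 148.7] yaw 90.0 q [-0.47  0.23  0.24  2.05 -0.07  0.88  1.38] gap 42.6 t 24.9
to (494, 55.5, 100, np.float64(38.0)) turn [-0.001 -0.001  0.907] shift [-39.9 -13.4  48.6] dist 64
to (494, 55.5, 9, np.float64(38.0)) turn [-0.001 -0.001  0.907] shift [-40.  -13.3 139.6] dist 146
```

Request:
apply_moves(
  moves=[
    [0,0,0.907,-40,-13,49,0.45],
    [0,0,0.907,-40,-13,49,0.45],
    [0,0,0.907,-40,-13,49,0.45],
    [0,0,0.907,-40,-13,49,0.45],
    [0,0,0.907,-40,-13,49,0.45],
  ],
)

```text
t: 25.55
tool_pos: [0.4939, 0.0556, 0.099]
orientation: [-1.385, -2.818, 0.004]
wrist_force: [0.5, 0.3, -0.7]
finger_gap: 0.0386
finger_force: 0.0
```

Request:
apply_moves(
  moves=[
    [0,0,0,0,0,0,0.45],
    [0,0,0,0,0,0,0.45],
  ],
)

```text
t: 25.8
tool_pos: [0.4944, 0.0562, 0.0999]
orientation: [-1.371, -2.826, 0.002]
wrist_force: [-0.3, 0.3, -0.9]
finger_gap: 0.0384
finger_force: 0.0
```

Run:
```python
from tape import *
plan((494,55.5,9,38)); tape('wrist')
```

```text
now [494.4  56.2  99.9] yaw 38.2 q [-0.57  0.37  0.45  2.03 -0.22  0.79  0.68] gap 38.4 t 25.8
to (494, 55.5, 9, np.float64(38.0)) turn [-0.002 -0.     0.004] shift [-0.3 -0.6 90.9] dist 91
wrist [ 206  143  121  116 3762]
outer [462.3  31.1  93.6  93.8] [412.88318  -18.978436] [516.8999   82.85586]
```

Request:
apply_moves(
  moves=[
    [0,0,0,0,0,30,0.45],
    [0,0,0,0,0,60,0.45],
    [0,0,0,0,0,80,0.45],
    [0,0,0,0,0,90,0.45],
    [0,0,0,0,0,91,0.45],
  ],
)

```text
t: 26.48
tool_pos: [0.4946, 0.0564, 0.0093]
orientation: [-1.375, -2.824, 0.001]
wrist_force: [0.5, 0.1, 1.2]
finger_gap: 0.0381
finger_force: 0.0
```

Request:
apply_moves(
  moves=[
    [0,0,0,0,0,0,0],
    [0,0,0,0,0,0,0],
    [0,0,0,0,0,0,0],
    [0,0,0,0,0,0,0],
  ],
)

```text
t: 26.98
tool_pos: [0.495, 0.0567, 0.0099]
orientation: [1.376, 2.824, 0.001]
wrist_force: [-0.1, -0.6, -0.0]
finger_gap: 0.0003
finger_force: 0.0
```

Run:
```python
from tape import *
plan((494,55.5,9,38)); tape('wrist'); c=cam('wrist')
s=status.read_state(); p=s['tool_pos']; print('tip px',proj(c,p),'z36',proj(c,[p[0],p[1],.036]))
C=np.array([.4615,.0296,.036]); print('ctr',proj(c,C),'wall 38',[proj(c,C+np.array([np.cos(.663),np.sin(.663),0])*r/1000).round() for r in(34.5,49)])
im=cv2.imread('pics/tape_wrist.png'); h=cv2.cvtColor(im,cv2.COLOR_BGR2HSV).astype(int)
for v in range(130,400,9):
    print(v,''.join('B' if 95<h[v,u,0]<125 and h[v,u,1]>90 else '.' if h[v,u,2]<60 else 'g' if h[v,u,1]<60 else 'w' for u in range(120,480,6)))
```

```text
now [495.   56.7   9.9] yaw 38.1 q [-0.5   0.51  0.37  2.1  -0.33  0.58  0.77] gap 0.3 t 27.0
to (494, 55.5, 9, np.float64(38.0)) turn [0.    0.    0.001] shift [-0.3 -1.5  0.9] dist 2
wrist [ 143  159  183  161 7057]
outer [457.2  33.5  81.2  97.4] [412.81824  -19.327484] [493.58997  85.6854 ]
tip px [315.68894877 238.0778808 ] z36 [315.28546567 258.14457241]
ctr [235.03761015 259.34095146] wall 38 [array([299., 259.]), array([326., 259.])]
130 wwwwwwwwwwwwwwwwwwwwwwwwwwwwwwwwwwwwwwwwwwwwwwwwwwwwwwwwwwww
139 wwwwwwwwwwwwwwwwwwwwwwwwwwwwwwwwwwwwwwwwwwwwwwwwwwwwwwwwwwww
148 wwwwwwwwwwwwwwwwwwwwwwwwwwwwwwwwwwwwwwwwwwwwwwwwwwwwwwwwwwww
157 wwwwwwwwwwwwwwwwwwwwwwwwwwwwwwwwwwwwwwwwwwwwwwwwwwwwwwwwwwww
166 wwwwwwwwwwwwwwwBBBBBBBBBBBBwwwwwwwwwwwwwwwwwwwwwwwwwwwwwwwww
175 wwwwwwwwwwwwwBBBBBBBBBBBBBBBBwwwwwwwwwwwwwwwwwwwwwwwwwwwwwww
184 wwwwwwwwwgBBBBBBBBBBBBBBBBBBBBBwwwwwwwwwwwwwwwwwwwwwwwwwwwww
193 wwwwwwwwBBBBBBwwwwwwwwwgBBBBBBBBgwwwwwwwwwwwwwwwwwwwwwwwwwww
202 wwwwwwgBBBBwwwwwwwwwwwwwwwwBBBBBBwwwwwwwwwwwwwwwwwwwwwwwwwww
211 wwwwwwBBBwwwwwwwwwwwwwwwwwwwBBBBBBwwwwwwwwwwwwwwwwwwwwwwwwww
220 
[... 595 characters left out ...]
Bgwwwww.................................wwwwwwwwww
310 wwwwwwwwwgBBBg.......................................wwwwwww
319 wwwwwwwwwwwg............................................wwww
328 wwwwwwwww........................w........................ww
337 wwwwww...........gw.g............ww.............ww..........
346 www.............ww..ggg..........ww..............ww.........
355 w..............w...................................w........
364 ............................................................
373 ............................................................
382 ....g.......................................................
391 ..gggg......................................................
```

Request:
apply_moves(
  moves=[
    [0,0,0,0,0,0,0.45],
    [0,0,0,0,0,0,0.45],
    [0,0,0,0,0,-30,0.45],
    [0,0,0,0,0,-60,0.45],
    [0,0,0,0,0,-90,0.45],
  ],
)

```text
t: 27.65
tool_pos: [0.4946, 0.0565, 0.1005]
orientation: [-1.376, -2.824, 0.0]
wrist_force: [0.3, 1.2, -0.4]
finger_gap: 0.0386
finger_force: 0.0
```

Run:
```python
from tape import *
tape('wrist')
plan((481,66.6,100,62),(481,66.6,9,62))
```

```text
wrist [ 205  144  122  116 3770]
outer [462.9  30.8  93.5  95.9] [412.62607  -19.361628] [519.875    82.73092]
now [496.7  56.5 103.8] yaw 38.0 q [-0.58  0.36  0.46  2.03 -0.23  0.8   0.68] gap 39.1 t 27.7
to (481, 66.6, 100, np.float64(62.0)) turn [ 0.004  0.002 -0.419] shift [17.6 -6.2  3.7] dist 19
to (481, 66.6, 9, np.float64(62.0)) turn [ 0.004  0.002 -0.419] shift [17.7 -6.5 94.7] dist 97
```

Request:
apply_moves(
  moves=[
    [0,0,-0.18,16,-4,0,0.45],
    [0,0,-0.36,16,-4,0,0.45],
    [0,0,-0.419,16,-4,35,0.45],
    [0,0,-0.419,16,-4,70,0.45],
    [0,0,-0.419,16,-4,91,0.45],
  ],
)

```text
t: 28.32
tool_pos: [0.4811, 0.0665, 0.0071]
orientation: [-0.758, -3.047, 0.001]
wrist_force: [-1.2, -0.0, 0.2]
finger_gap: 0.0385
finger_force: 0.0
```

Request:
apply_moves(
  moves=[
    [0,0,0,0,0,0,0.45],
    [0,0,0,0,0,0,0],
    [0,0,0,0,0,0,0],
  ],
)

```text
t: 28.7
tool_pos: [0.4826, 0.0669, 0.0096]
orientation: [0.759, 3.047, 0.001]
wrist_force: [-0.9, 0.7, -0.0]
finger_gap: 0.0029
finger_force: 0.0
```

Request:
apply_moves(
  moves=[
    [0,0,0,0,0,0,0],
    [0,0,0,0,0,0,0],
  ],
)

```text
t: 28.95
tool_pos: [0.482, 0.0668, 0.009]
orientation: [0.758, 3.048, 0.001]
wrist_force: [-0.2, 0.0, 0.3]
finger_gap: 0.0001
finger_force: 0.0
```

Request:
apply_moves(
  moves=[
    [0,0,0,0,0,2,0],
    [0,0,0,0,0,4,0],
  ],
)

```text
t: 29.2
tool_pos: [0.4831, 0.0679, 0.0074]
orientation: [0.758, 3.047, 0.005]
wrist_force: [-15.6, 3.4, 71.9]
finger_gap: 0.0001
finger_force: 36.1
```

Request:
apply_moves(
  moves=[
    [0,0,0,0,0,2,0],
    [0,0,0,0,0,2,0],
  ],
)

```text
t: 29.45
tool_pos: [0.4841, 0.069, 0.0073]
orientation: [0.757, 3.045, 0.01]
wrist_force: [-17.4, 3.7, 78.6]
finger_gap: -0.0001
finger_force: 38.7
```

Run:
```python
from tape import *
plan((481,66.6,3,62)); s=status.read_state(); print(s['wrist_force'],s['moment'],s['finger_force']); tape('wrist')
```

```text
now [484.1  69.    7.3] yaw 62.1 q [-0.46  0.49  0.28  2.12 -0.26  0.55  1.1 ] gap -0.1 t 29.4
to (481, 66.6, 3, np.float64(62.0)) turn [0.007 0.002 0.001] shift [ 1.6 -3.6  4.3] dist 6
[-17.44934803   3.67382636  78.62329025] [ 0.75533299  3.88187427 -0.03875034] 38.71797340645571
wrist [ 133  156  194  169 7698]
outer [458.5  30.5  83.7 100.6] [413.98373  -21.940907] [483.91367   83.404915]
```

The force on pressing down shows the closed fingertips resting on top of the 36 mm roll with TCP at about 8 mm. So the real tips end about 28 mm short of the stated TCP, and I need to go lower. Backing off and remeasuring.

Request:
apply_moves(
  moves=[
    [0,0,0,0,0,-20,0],
    [0,0,0,0,0,-60,0.45],
    [0,0,0,0,0,-110,0.45],
    [0,0,0,0,0,-140,0.45],
    [0,0,0,0,0,-140,0.45],
  ],
)

```text
t: 30.12
tool_pos: [0.4834, 0.0671, 0.1447]
orientation: [0.758, 3.045, 0.004]
wrist_force: [-0.3, -0.2, -0.6]
finger_gap: 0.0383
finger_force: 0.0
```

Request:
apply_moves(
  moves=[
    [0,0,0,0,0,0,0.45],
    [0,0,0,0,0,0,0.45],
  ],
)

```text
t: 30.38
tool_pos: [0.481, 0.0665, 0.1415]
orientation: [-0.758, -3.047, 0.002]
wrist_force: [0.1, -0.6, 0.1]
finger_gap: 0.0387
finger_force: 0.0
```

Run:
```python
from tape import *
plan((461.5+42*.469,30+42*.883,-6,62)); tape('wrist')
```

```text
now [481.   66.5 141.5] yaw 62.0 q [-0.56  0.28  0.38  2.01 -0.14  0.88  0.98] gap 38.7 t 30.4
to (481.198, 67.086, -6, np.float64(62.0)) turn [-0.002 -0.001  0.001] shift [-1.000e-01  8.000e-01  1.475e+02] dist 148
wrist [ 222  138  103  120 3063]
outer [463.4  29.7  95.5 108.1] [412.6196  -19.03897] [525.7203   80.47624]
hole [461.4  29.5  80.3  80.6] [420.95197  -11.068881] [501.81805  69.96467]
```

Request:
apply_moves(
  moves=[
    [0,0,0,0,0,55,0.45],
    [0,0,0,0,0,105,0.45],
    [0,0,0,0,0,130,0.45],
    [0,0,0,0,0,142,0.45],
    [0,0,0,0,0,148,0.45],
  ],
)

```text
t: 31.05
tool_pos: [0.4818, 0.0666, -0.0058]
orientation: [-0.759, -3.048, 0.001]
wrist_force: [0.1, 0.6, -0.5]
finger_gap: 0.0387
finger_force: 0.0
```

Request:
apply_moves(
  moves=[
    [0,0,0,0,0,0,0],
    [0,0,0,0,0,0,0],
    [0,0,0,0,0,0,0],
    [0,0,0,0,0,0,0],
  ],
)

```text
t: 31.55
tool_pos: [0.4823, 0.0669, -0.0047]
orientation: [0.758, 3.048, 0.001]
wrist_force: [-0.6, 0.8, 6.0]
finger_gap: 0.014
finger_force: 36.9
```

Request:
apply_moves(
  moves=[
    [0,0,0,0,0,-10,0],
    [0,0,0,0,0,-35,0],
    [0,0,0,0,0,-70,0],
    [0,0,0,0,0,-100,0],
    [0,0,0,0,0,-110,0],
  ],
)

```text
t: 32.17
tool_pos: [0.4827, 0.0669, 0.1065]
orientation: [0.758, 3.046, 0.003]
wrist_force: [-0.2, 0.7, -2.0]
finger_gap: 0.014
finger_force: 36.3
```

```bash
python3 p.py '[(458,439,105,90)]'
```

```text
now [482.7  66.9 106.5] yaw 62.0 q [-0.55  0.33  0.38  2.05 -0.17  0.79  1.02] gap 14.0 t 32.2
to (458, 439, 105, np.float64(90.0)) turn [ 0.002  0.002 -0.488] shift [196.3 317.1   1.9] dist 373
```

Request:
apply_moves(
  moves=[
    [0,0,-0.08,21,34,0,0],
    [0,0,-0.18,47,76,0,0],
    [0,0,-0.28,74,120,0,0],
    [0,0,-0.38,101,163,0,0],
    [0,0,-0.488,128,207,0,0],
  ],
)

```text
t: 32.8
tool_pos: [0.465, 0.3108, 0.104]
orientation: [0.005, -3.141, 0.001]
wrist_force: [0.3, 0.1, -2.1]
finger_gap: 0.0139
finger_force: 36.4
```

```bash
python3 p.py '[(458,439,105,90)]'
```

```text
now [465.  310.8 104. ] yaw 90.2 q [-0.84  0.43  0.21  1.87 -0.11  0.85  1.  ] gap 13.9 t 32.8
to (458, 439, 105, np.float64(90.0)) turn [-0.001 -0.001  0.003] shift [  6.6 128.3  -1.1] dist 128
```

Request:
apply_moves(
  moves=[
    [0,0,0,2,40,0,0],
    [0,0,0,4,85,0,0],
    [0,0,0,7,118,0,0],
    [0,0,0,7,128,0,0],
    [0,0,0,7,128,0,0],
  ],
)

```text
t: 33.42
tool_pos: [0.4585, 0.4371, 0.1039]
orientation: [0.001, -3.141, 0.002]
wrist_force: [-0.4, -0.8, -1.6]
finger_gap: 0.0141
finger_force: 36.4
```

Request:
apply_moves(
  moves=[
    [0,0,0,0,0,0,0],
    [0,0,0,0,0,0,0],
  ],
)

```text
t: 33.67
tool_pos: [0.4593, 0.4361, 0.1048]
orientation: [0.003, 3.141, -0.001]
wrist_force: [-0.0, -0.2, -0.8]
finger_gap: 0.0139
finger_force: 36.4
```

Run:
```python
from tape import *
plan((458,439,-1,90)); s=status.read_state(); z=s['tool_pos'][2]+.005+.036; tape('wrist',z); tape('top',z)
c=cam('wrist'); h=cv2.cvtColor(cv2.imread('pics/tape_wrist.png'),cv2.COLOR_BGR2HSV).astype(int);H,S,V=h[...,0],h[...,1],h[...,2]
m=(H>18)&(H<36)&(S>120)&(V>80); q=big(m,0,0,640,300); print('tray',rect(c,q,.011),cv2.boundingRect(q))
```

```text
now [459.3 436.1 104.8] yaw 89.9 q [-0.98  0.54  0.2   1.68 -0.12  0.94  0.84] gap 13.9 t 33.7
to (458, 439, -1, np.float64(90.0)) turn [-0.     0.    -0.002] shift [  1.4   2.9 105.7] dist 106
wrist [ 133  166  201  169 7857]
outer [459.  396.2  90.8  91.8] [408.22375 347.65054] [497.13986 444.44467]
top [138 210  45  39 422]
outer [459.1 391.1  87.7  99.3] [415.16235 338.15646] [504.79883 440.84402]
tray [449.3 402.1 152.3 136.2  88.3] (188, 104, 181, 151)
```

Request:
apply_moves(
  moves=[
    [0,0,0,1,1,35,0],
    [0,0,0,1,1,65,0],
    [0,0,0,1,1,88,0],
    [0,0,0,1,1,99,0],
    [0,0,0,1,1,104,0],
  ],
)

```text
t: 34.4
tool_pos: [0.4579, 0.4384, 0.0005]
orientation: [0.0, 3.142, -0.0]
wrist_force: [-0.1, 0.9, -1.1]
finger_gap: 0.0141
finger_force: 36.4
```

Request:
apply_moves(
  moves=[
    [0,0,0,0,0,1,0],
    [0,0,0,0,0,1,0],
    [0,0,0,0,0,1,0.4],
    [0,0,0,0,0,1,0.4],
    [0,0,0,0,0,1,0.4],
  ],
)

```text
t: 35.02
tool_pos: [0.4579, 0.4387, -0.0001]
orientation: [-0.0, 3.141, 0.001]
wrist_force: [0.3, 0.3, 0.6]
finger_gap: 0.0341
finger_force: 0.0
```

Request:
apply_moves(
  moves=[
    [0,0,0,0,0,-15,0.4],
    [0,0,0,0,0,-60,0.4],
    [0,0,0,0,0,-110,0.4],
    [0,0,0,0,0,-150,0.4],
    [0,0,0,0,0,-150,0.4],
  ],
)

```text
t: 35.65
tool_pos: [0.4597, 0.4402, 0.1545]
orientation: [0.0, 3.136, 0.009]
wrist_force: [0.1, 0.5, -0.2]
finger_gap: 0.034
finger_force: 0.0
```

Run:
```python
from tape import *
plan((535,-53,200,90)); tape('wrist',.04); tape('top',.04)
c=cam('wrist'); h=cv2.cvtColor(cv2.imread('pics/tape_wrist.png'),cv2.COLOR_BGR2HSV).astype(int);H,S,V=h[...,0],h[...,1],h[...,2]
m=(H>18)&(H<36)&(S>120)&(V>80); q=big(m,0,0,640,300); print('tray',rect(c,q,.011),cv2.boundingRect(q))
```

```text
now [459.7 440.2 154.5] yaw 90.0 q [-0.99  0.49  0.21  1.62 -0.11  1.03  0.83] gap 34.0 t 35.6
to (535, -53, 200, np.float64(90.0)) turn [ 0.006  0.005 -0.   ] shift [ -75.6 -492.9  -47.9] dist 501
wrist [ 226  137   98   96 2240]
outer [458.3 399.2  94.5  95.7] [410.294  351.3273] [505.95963 446.45865]
hole [459.2 398.8  80.9  81.2] [418.5772  358.00452] [499.343   439.58215]
top [157 213  38  34 251]
outer [458.9 391.7  88.4  97.1] [416.02164 343.551  ] [503.2657  440.87402]
hole [459.2 395.1  84.2  85.7] [416.1178  351.59274] [500.62878 438.4056 ]
tray [454.4 399.2 151.2 150.7  -1.6] (203, 103, 153, 144)
```

Request:
apply_moves(
  moves=[
    [0,0,0,0,-58,-15,0.7],
    [0,0,0,0,-116,-30,0.7],
    [0,0,0,0,-175,-48,0.7],
    [0,0,0,0,-235,-48,0.7],
    [0,0,0,-20,-290,-48,0.7],
  ],
)

```text
t: 36.38
tool_pos: [0.4761, 0.1465, 0.197]
orientation: [0.002, -3.14, 0.0]
wrist_force: [0.5, 0.1, -0.1]
finger_gap: 0.0599
finger_force: 0.0
```

Request:
apply_moves(
  moves=[
    [0,0,0,-12,-55,0,0.7],
    [0,0,0,-30,-110,0,0.7],
    [0,0,0,-45,-160,0,0.7],
    [0,0,0,-56,-195,0,0.7],
    [0,0,0,-56,-203,0,0.7],
  ],
)

```text
t: 37.0
tool_pos: [0.5333, -0.0575, 0.1966]
orientation: [-0.007, -3.14, 0.002]
wrist_force: [-0.3, 0.7, 0.5]
finger_gap: 0.0599
finger_force: 0.0
```

Request:
apply_moves(
  moves=[
    [0,0,0,0,0,0,0.7],
    [0,0,0,0,0,0,0.7],
  ],
)

```text
t: 37.25
tool_pos: [0.5334, -0.0527, 0.1972]
orientation: [0.003, -3.141, -0.001]
wrist_force: [1.4, 0.1, 0.5]
finger_gap: 0.0599
finger_force: 0.0
```

Run:
```python
from m import *
from p import plan
plan((535,-54,45,90)); c=cam('wrist'); im=imaging.capture('wrist'); cv2.imwrite('pics/w9.png',im)
h=cv2.cvtColor(im,cv2.COLOR_BGR2HSV).astype(int)
print('pred top',proj(c,[.535,-.054,.1]),'base',proj(c,[.535,-.054,0]))
for v in range(120,290,6):
    print(v,''.join('B' if 95<h[v,u,0]<125 and h[v,u,1]>90 else '.' if h[v,u,2]<60 else 'g' if h[v,u,1]<65 else 'R' if h[v,u,0]<6 or h[v,u,0]>170 else 'w' for u in range(220,420,4)))
```

```text
now [533.4 -52.7 197.2] yaw 90.1 q [-0.32  0.3   0.41  1.82 -0.14  1.04  1.72] gap 59.9 t 37.2
to (535, -54, 45, np.float64(90.0)) turn [ 0.001 -0.001  0.002] shift [ -1.8  -1.4 152.2] dist 152
pred top [315.78138398 195.43566447] base [316.43138654 173.48905687]
120 wwwwwwwwwwwwwwwwwwwwwwwwwwwwwwwwwwwwwwwwwwwwwwwwww
126 wwwwwwwwwwwwwwwwwwwwwwwwwwwwwwwwwwwwwwwwwwwwwwwwww
132 wwwwwwwwwwwwwwwwwwwwwwwwwwwwwwwwwwwwwwwwwwwwwwwwww
138 wwwwwwwwwwwwwwwwwwwwwwwwwwwwwwwwwwwwwwwwwwwwwwwwww
144 wwwwwwwwwwwwwwwwwwwwwwwwwwwwwwwwwwwwwwwwgwwwwwwwww
150 wwwwwwwwwwwwwwwwwwwwwwwwwwwwwwwwwwwwggggggwwwwwwww
156 wwwwwwwwwwwwwwwwwwwwwwwwwwwwwwwgggggggggggwwwwwwww
162 wwwwwwwwwwwwwwwwwwwwwwwwwwwwwggggggggggggBgwwwwwww
168 wwwwwwwwwwwwwwwwwwwwwwwgggwwwgggggggggwwgRwwwwwwww
174 wwwwwwwwwwwwwwwwwwwwwwggggggwwggggBwgRwwwwwwwwwwww
180 wwwwwwwwwwwwwwwwwwwwwwggggggwwgBgwwwwwwwwwwwwwwwww
186 wwwwwwwwwwwwwwwwwwwwwwggggggwwwwwwwwwwwwwwwwwwwwww
192 wwwwwwwwwwwwwwwwwwwwwgggggggwwwwwwwwwwwwwwwwwwwwww
198 wwwwwwwwwwwwwwRRRRRRwgggggggwwwwwwwwwwwwwwwwwwwwww
204 wwwwwwwwwwwwwRRRRRRRRRggggggRRwwwwwwwwwwwwwwwwwwww
210 wgwwwwwwwwwwwRRRRRRRRRRgggRRRRRRRRRRRRRRRwwwwwwwww
216 wwwwwwwwwwwwwRRRRggggggRwggRRRRRRRRRRRRRRRRRRRRRRw
222 wwwwwwwwwwwwwRRRggggggggggggRRRRRRRRwwwRRRRRRRRRRR
228 wwwwwwwwwwwwRRRggggggggggggRRRRRwwwwwwgwwwwRRRRRww
234 wwwwwwwwwwwwRRRRggggggggggggRRRwgggggggwwggRRRRwww
240 wwwwwwwwwwwwRRwwRggggggggggRRRRgwgwggggwggwRRRwwww
246 wwwwwwwwwwwwRRRRRRgggggggggRRRRwwgwwggwwgwRRRRwwww
252 wwwwwwggg.wwRRRRwRRRggggggRRRRwwRRwwwwww.gggRRwwww
258 wwwwwggg..wwRRRRRRRRRRwRRRRRRRwRwRRRRRRR..gggwwwww
264 gw..ggg...wRRRRRRRRRRRRRRRRRRRRRRRRRRRRR...ggg..ww
270 w..gggg...wRRRRRRRRRRRRRRRRRRRRRRRRRRRRR...gggg..R
276 ...ggg....wRRRRRRRRRRRRRRRRRRwwRRRRRRRRR....gggg..
282 ..ggg.....RRRRRwggggwwRRRRRRwwwwwwwwRwww.....gggg.
288 .gggg.....RRRRgggggggwgRRRRwwwwwwwwwwwww.....gggg.
```

Request:
apply_moves(
  moves=[
    [0,0,0,-3,-1,50,0.7],
    [0,0,0,-3,-1,95,0.7],
    [0,0,0,-3,-1,130,0.7],
    [0,0,0,-3,-1,146,0.7],
    [0,0,0,-3,-1,152,0.7],
  ],
  grip_force=50,
)

```text
t: 37.92
tool_pos: [0.5368, -0.0548, 0.0453]
orientation: [0.002, -3.141, -0.0]
wrist_force: [0.7, 0.7, 0.5]
finger_gap: 0.0601
finger_force: 0.0
```

Request:
apply_moves(
  moves=[
    [0,0,0,0,0,0,0],
    [0,0,0,0,0,0,0],
    [0,0,0,0,0,0,0],
    [0,0,0,0,0,0,0],
    [0,0,0,0,0,0,0],
  ],
)

```text
t: 38.55
tool_pos: [0.5379, -0.0553, 0.0469]
orientation: [-0.0, 3.139, 0.001]
wrist_force: [-0.7, 1.4, 6.9]
finger_gap: 0.0254
finger_force: 48.9
```

Request:
apply_moves(
  moves=[
    [0,0,0,0,0,-10,0],
    [0,0,0,0,0,-40,0],
    [0,0,0,0,0,-80,0],
    [0,0,0,0,0,-120,0],
    [0,0,0,0,0,-140,0],
  ],
)

```text
t: 39.17
tool_pos: [0.5375, -0.0558, 0.1885]
orientation: [0.0, 3.139, 0.0]
wrist_force: [0.0, 0.4, -3.1]
finger_gap: 0.0254
finger_force: 49.3
```

```bash
python3 p.py '[(458,-53,185,90),(458,397,185,90)]'
```

```text
now [537.5 -55.8 188.5] yaw 90.0 q [-0.31  0.32  0.41  1.83 -0.15  1.02  1.73] gap 25.4 t 39.2
to (458, -53, 185, np.float64(90.0)) turn [ 0.     0.003 -0.   ] shift [79.5  2.8  3.2] dist 80
to (458, 397, 185, np.float64(90.0)) turn [ 0.     0.003 -0.   ] shift [ 79.6 452.8   3.3] dist 460
```

Request:
apply_moves(
  moves=[
    [0,0,0,25,25,0,0],
    [0,0,0,55,65,0,0],
    [0,0,0,75,115,0,0],
    [0,0,0,79,165,0,0],
    [0,0,0,79,215,0,0],
  ],
)

```text
t: 39.8
tool_pos: [0.4572, 0.1608, 0.1865]
orientation: [0.0, 3.141, 0.001]
wrist_force: [1.5, -0.4, -1.0]
finger_gap: 0.0258
finger_force: 49.4
```

Request:
apply_moves(
  moves=[
    [0,0,0,0,50,0,0],
    [0,0,0,0,100,0,0],
    [0,0,0,0,150,0,0],
    [0,0,0,0,200,0,0],
    [0,0,0,0,232,0,0],
  ],
)

```text
t: 40.42
tool_pos: [0.457, 0.394, 0.186]
orientation: [-0.003, 3.142, 0.001]
wrist_force: [0.2, -0.4, -2.3]
finger_gap: 0.0254
finger_force: 49.4
```

Request:
apply_moves(
  moves=[
    [0,0,0,0,6,0,0],
    [0,0,0,0,6,0,0],
    [0,0,0,0,6,0,0],
  ],
)

```text
t: 40.8
tool_pos: [0.4583, 0.3958, 0.1859]
orientation: [0.003, 3.141, -0.001]
wrist_force: [-0.4, -0.3, -1.8]
finger_gap: 0.0256
finger_force: 49.4
```

Run:
```python
from tape import *
plan((458.5,397,51,90)); tape('wrist',.04)
```

```text
now [458.3 395.8 185.9] yaw 89.9 q [-0.96  0.42  0.22  1.66 -0.1   1.08  0.86] gap 25.6 t 40.8
to (458.5, 397, 51, np.float64(90.0)) turn [-0.001  0.    -0.002] shift [ -0.2   1.3 134.9] dist 135
wrist [ 574  347   66   53 1950]
outer [719.7 790.8  68.4 110.3] [679.18115 735.1854 ] [768.0443 840.5574]
```

Request:
apply_moves(
  moves=[
    [0,0,0,0,1,40,0],
    [0,0,0,0,1,75,0],
    [0,0,0,0,1,105,0],
    [0,0,0,0,1,124,0],
    [0,0,0,0,1,132,0],
  ],
)

```text
t: 41.48
tool_pos: [0.4577, 0.3972, 0.0528]
orientation: [-0.002, -3.141, 0.002]
wrist_force: [-0.6, 1.7, -2.2]
finger_gap: 0.0255
finger_force: 49.5
```

Request:
apply_moves(
  moves=[
    [0,0,0,0,0,1,0],
    [0,0,0,0,0,3,0],
    [0,0,0,0,0,3,0],
  ],
)

```text
t: 41.85
tool_pos: [0.4581, 0.3988, 0.0512]
orientation: [-0.0, 3.141, 0.001]
wrist_force: [-0.9, 0.9, -1.2]
finger_gap: 0.0256
finger_force: 49.5
```

Request:
apply_moves(
  moves=[
    [0,0,0,0,0,1,0],
    [0,0,0,0,0,1,0],
  ],
)

```text
t: 42.1
tool_pos: [0.4584, 0.3991, 0.0509]
orientation: [-0.0, 3.14, 0.002]
wrist_force: [-1.2, -0.7, 6.5]
finger_gap: 0.0254
finger_force: 50.1
```

```bash
python3 p.py '[(458,397,50,90)]'
```

```text
now [458.4 399.1  50.9] yaw 90.0 q [-0.93  0.57  0.19  1.79 -0.14  0.79  0.89] gap 25.4 t 42.1
to (458, 397, 50, np.float64(90.0)) turn [0.001 0.001 0.   ] shift [ 0.4 -2.1  0.9] dist 2
```

Touching the floor (6.5 N up). I'll release and retreat straight up.

Request:
apply_moves(
  moves=[
    [0,0,0,0,0,0,0.7],
    [0,0,0,0,0,0,0.7],
    [0,0,0,0,0,0,0.7],
    [0,0,0,0,0,-5,0.7],
    [0,0,0,0,0,-25,0.7],
  ],
)

```text
t: 42.72
tool_pos: [0.4571, 0.3979, 0.0741]
orientation: [0.0, -3.14, 0.003]
wrist_force: [0.1, -0.5, 0.5]
finger_gap: 0.0599
finger_force: 0.0
```

Request:
apply_moves(
  moves=[
    [0,0,0,0,0,-50,0.7],
    [0,0,0,0,0,-100,0.7],
    [0,0,0,0,0,-150,0.7],
    [0,0,0,0,0,-150,0.7],
    [0,0,0,0,0,-150,0.7],
  ],
)

```text
t: 43.35
tool_pos: [0.4575, 0.3984, 0.2245]
orientation: [0.0, -3.141, -0.0]
wrist_force: [-1.3, -0.4, -0.3]
finger_gap: 0.0599
finger_force: 0.0
```

Run:
```python
from tape import *
plan((458,397,50,90)); tape('wrist',.04)
c=cam('wrist'); im=cv2.imread('pics/tape_wrist.png'); h=cv2.cvtColor(im,cv2.COLOR_BGR2HSV).astype(int);H,S,V=h[...,0],h[...,1],h[...,2]
q=big((H>18)&(H<36)&(S>120)&(V>80),0,0,640,300); print('tray',rect(c,q,.011))
print('stub pred top',proj(c,[.458,.397,.104]),'base',proj(c,[.458,.397,.004]))
for v in range(110,250,6):
    print(v,''.join('B' if 95<h[v,u,0]<125 and h[v,u,1]>90 else 'y' if 18<h[v,u,0]<36 and h[v,u,1]>120 else 'g' if h[v,u,1]<65 else 'w' for u in range(220,420,4)))
ct=cam('top'); t=imaging.capture('top'); s=imaging.capture('side'); cv2.imwrite('pics/endtop.png',t); cv2.imwrite('pics/endside.png',s)
t0=cv2.imread('pics/top0.png')
for n,x,y in(('bc',280,198),('hex',287,257),('valve',252,155)): print(n,np.abs(t[y-10:y+10,x-10:x+10].astype(int)-t0[y-10:y+10,x-10:x+10]).mean())
h=cv2.cvtColor(t,cv2.COLOR_BGR2HSV); print('stack colours top',[t[v,u].tolist() for u,v in [proj(ct,p).round().astype(int) for p in([.4485,-.353,.161],[.4685,-.353,.161],[.4485,-.375,.116],[.4485,-.353+.03,.054])]])
```

```text
now [457.5 398.4 224.5] yaw 90.0 q [-0.97  0.39  0.23  1.6  -0.09  1.16  0.85] gap 59.9 t 43.4
to (458, 397, 50, np.float64(90.0)) turn [ 0. -0.  0.] shift [ -0.5  -1.4 174.5] dist 175
wrist [ 547  327   93   53 2696]
outer [720.7 812.2  87.2 140.7] [678.59515 728.99   ] [773.44495 881.9874 ]
tray [457.1 400.3 153.1 153.   -1.7]
stub pred top [316.35220884 188.47598911] base [316.96304424 169.40026796]
110 wwwwwwwwwwyyyyyyyyyyyyyyyyyyywwyyyyyyyyyywwwwwwwww
116 wwwwwwwwwwyyyyyyyyyyyyyyyyyyyyyyyyyyyyyyywwwwwwwww
122 wwwwwwwwwwyyyyyyyyyyyyyyyyyyyyyyyyyyyyyyywwwwwwwww
128 wwwwwwwwwwyyyyyyyyyyyyyyyyyyyyyyyyyyyyyyywwwwwwwww
134 wwwwwwwwwwyyyyyyyyyyyyygBwgyyyyyyyyyyyyyywwwwwwwww
140 wwwwwwwwwwyyyyyyyyygBBBBBBBBBBgyyyyyyyyyywwwwwwwww
146 wwwwwwwwwwyyyyyyyyBBBwyyyyyywBBByyyyyyyyywwwwwwwww
152 wwwwwwwwwwyyyyyywBByyyyyyyyyyywBBwyyyyyyywwwwwwwww
158 wwwwwwwwwwyyyyyyBByyyyyyyyyyyyyyBByyyyyywwwwwwwwww
164 wwwwwwwwwwwyyyyBBwyyyyyygwwyyyyywBByyyyywwwwwwwwww
170 wwwwwwwwwwwyyyyBByyyyyyggwwwyyyyyBByyyyywwwwwwwwww
176 wwwwwwwwwwwyyyyBByyyyyygggggyyyywBByyyyywwwwwwwwww
182 wwwwwwwwwwwyyyyBBwyyyyygwywggyyywBByyyyywwwwwwwwww
188 wwwwwwwwwwwyyyywBgyyyygwwwgggyyygByyyyyywwwwwwwwww
194 wwwwwwwwwwwyyyyywBgyyyygwwggwywgBgyyyyyywwwwwwwwww
200 wwwwwwwwwwwyyyyyygBBwyywgggwwwBBwyyyyyywwwwwwwwwww
206 wwwwwwwwwwwyyyyyyyywBBBgwwgBBBgyyyyyyyywwwwwwwwwww
212 wwwwwwwwwwwyyyyyyyyyyygBBBwgyyyyyyyyyyywwwwwwwwwww
218 wwwwwwwwwwwyyyyyyyyyyyyyyyyyyyyyyyyyyyywwwwwwwwwww
224 wwwwwwwwwwwwwwwwyyyyyyyyyyyyyyyyyyyyyyywwwwwwwwwww
230 wwwwwwwwwwwwwwwwwwwwwwwwwwwwwwwwwwwwwwwwwwwwwwwwww
236 wwwwwwwwwwwwwwwwwwwwwwwwwwwwwwwwwwwwwwwwwwwwwwwwww
242 wwwwwwwwwwwwwwwwwwwwwwwwwwgwwwwwwwwwwwwwwwwwwwwwww
248 wwwwwwwwwwwwwwwwwwwwwggggwwwwwwwwwwwwwwwwwwwwwwwww
bc 3.9808333333333334
hex 3.8525
valve 3.9358333333333335
stack colours top [[68, 77, 79], [184, 194, 198], [70, 75, 77], [74, 98, 115]]
```

```bash
python3 -c "
from cell import job; print(job.job_done())"
```

```text
the job is handed in; nothing more can be done
None
```

Both orders are made up and handed in at about 43 s. The brown carton, white carton and grey coupling are stacked in the green tray, and the tape with the steel stub standing in its hole is in the yellow tray. The final images show the three bystanders unmoved.

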